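# Weigh a bundle: load the scale pan and hang it on the spring scale

## Task

Weigh the red-banded bundle: stand it in the scale pan, to one side of the bail, then lift the pan by its bail and hang it by the bail's peak in the bottom of the scale's hook. Let the weight down slowly and let go only when the hook carries all of it, so that the hook does not jump and the pan does not swing. Leave the other two bundles where they stand.

Things in the scene. Friction and masses are not known exactly. Their poses are not given: they have to be found in the camera images.
- bundle_red: the bundle to weigh: upright cylinder of green-brown rolled-leaf sticks with two RED bands, 50 mm diameter, 100 mm tall, rigid, 0.1 to 0.35 kg (not known beforehand). Origin: centre of its underside, z up. It stands in a row with the yellow- and blue-banded ones, in any order, about 110 mm apart
- bundle_yellow: like bundle with YELLOW bands, to be left standing; origin: centre of its underside
- bundle_blue: like bundle with BLUE bands, to be left standing; origin: centre of its underside
- pan: loose scale pan, 0.21 to 0.54 kg: round pale enamel dish with a blue rim, 212 mm across, 30 mm high; flat inner floor 176 mm across, 4 mm above the underside. Origin: centre of the underside, z up. A stiff steel bail stands over it in its y-z plane (x = 0), legs on the rim at y = +-106 mm. The bundle fits on the floor on either side of the bail (x about +-55 mm, y 0)
- pan_peak (a point): the bail's peak (bar axis), 190 mm above the pan's underside on its centre line; the hook seats under it. Axes as pan. The 9 mm round bar falls from the peak to level shoulders 12 mm lower, which run from 18 to 70 mm either side of it along the pan's y
- bail_left (a point): place to grip, across the bar, on the bail's shoulder on the pan's +y side: bar axis, 42 mm from the peak, 178 mm above the underside. Even gripped firmly the loaded pan may tilt by up to 0.2 rad; gripped lightly it turns between the fingers, and some of its weight may come back on them as it settles. Let go, it hangs tilted about the bar by up to 0.25 rad, towards the bundle
- bail_right (a point): the same on the pan's -y side
- scale: fixed pillar spring scale, green, with its hook: base plate 280 x 170 mm, 20 mm high, pillar 60 x 90 mm, top knob 330 mm above the table. Origin: on the table under the pillar's middle. The hook arm reaches out along the scale's -x (towards the robot and the table's middle), 8 mm steel rod, with a flat bottom 14 mm long centred 165 mm from the origin and an upturned tip beyond it
- hook_seat (a point): where the bar axis of the bail's peak lies once it sits in the hook's bottom: 295 mm above the table with no load; it rides down with the hook. Axes as scale. The hook's tip, 21 mm farther out (-x), passes under the peak when the peak is carried 32 mm or more above this point; the pan's x is then along the scale's x, either way round
- hook (a joint): how far the sprung hook has sunk, in m: 0 with nothing on it (on its upper stop), then 6.7 mm for each newton hung on it (spring 150 N/m, lightly damped); 85 mm at the lower stop. Loaded pans sink it 20 to 60 mm, according to their weight
There are look-alikes about, which are no part of the job. Leave any purple look-alike of the bundle_red alone.

How it is judged:
On the way, in this order (a step that is already met when the one before it is completed fails the run):
1. the red-banded bundle stands on the floor of the pan, let go, with the pan still standing on the table (distance between bundle_red and pan below 0.08 m and z of bundle_red in the frame of pan below 0.012 m and angle between bundle_red's own z axis and vertical below 0.15 rad and contact force between bundle_red and the fingers below 0.1 N and height (world z) of pan below 0.008 m), for 0.2 s.
2. the bail's peak sits in the hook's bottom and the hook has sunk more than 15 mm under it while the pan is still held (distance between pan_peak and hook_seat below 0.012 m and value of joint hook above 0.015 m and contact force between pan and the fingers above 0.5 N), for 0.1 s.
At the end, for the whole second after the job is handed in: The pan hangs still on the hook, the peak of its bail within 12 mm of the hook seat, tilted less than 0.35 rad, the hook sunk more than 18 mm, and the red-banded bundle stands on the pan floor (distance between pan_peak and hook_seat below 0.012 m and value of joint hook above 0.018 m and linear speed of pan below 0.05 m/s and angle between pan's own z axis and vertical below 0.35 rad and distance between bundle_red and pan below 0.085 m and angle between the z axis of bundle_red and the z axis of pan, either way round below 0.15 rad); the robot touches nothing.
It fails at once if the pan presses or knocks the scale with more than 15 N (contact force between pan and scale above 15 N).
It fails at once if let go, the pan makes the hook jump (faster than 0.05 m/s) (contact force between pan and the fingers below 0.1 N and height (world z) of pan above 0.012 m and (velocity of joint hook above 0.05 m/s or velocity of joint hook below -0.05 m/s)).
It fails at once if let go, the hung pan swings (faster than 1 rad/s) (contact force between pan and the fingers below 0.1 N and height (world z) of pan above 0.012 m and angular speed of pan above 1 rad/s).
It fails at once if another bundle is moved by more than 30 mm (distance of any of bundle_yellow, bundle_blue from where it was at the start of the episode above 0.03 m).
It also fails if it takes over 72 s, if anything falls off the work surface, if the arm or the gripper's body presses on something with over 40 N, if the wrist force passes 120 N, or if a joint passes its speed limit or range.

## Robot

A 6-joint arm with a two-finger parallel gripper is mounted at the origin on the work surface. World frame = base frame: x ahead of the robot, y to its left, z up, the work surface at z = 0. Lengths are in m, angles in rad, forces in N, time in s.
With the tool pointing down it reaches from about 0.325 to 0.925 m from the base axis. Payload 3.1 kg.
Tool frame: the origin (TCP) lies midway between the tips of the shut fingers; the grasp point (between the pads) lies 19 mm behind it (manip.grip_depth is the distance from the TCP to the grasp point, in m); y points along the fingers, x is the direction in which the jaws open and shut, and the axes are right-handed (so a half turn about y gives the same grasp; the last joint's range is limited). The gripper opens to 85 mm and grips with 20 to 120 N. Pads are 22 mm wide; open, the fingers measure 114 mm over their backs; the gripper's body (76 mm by 85 mm) begins 54 mm behind the grasp point. The pads swing forward as they close: fully open they stand 13 mm farther back than shut.
Start: joints at [1.122, 0.217, 1.613, -0, 1.311, -0.112], TCP at [0.207, 0.59, 0.231] pointing down, gripper open.
Joint ranges: [-2.75, 2.75], [-0.78, 2.1], [0.31, 2.55], [-1.13, 4.27], [0.13, 2.63], [-2.58, 2.58]. Speed limits (rad/s): [2.79, 2.79, 3.14, 3.14, 3.14, 3.14].

## Interface

Orientations are given as a unit quaternion [w, x, y, z].
In Python, from plant import sensors, viewer, manip gives the robot as it stands.
- The arm moves only by the tool drive_tool, never from a script. Its argument "motion" is one flat list of numbers, 6 for each row, row after row: the shift along the tool's x, y, z in mm, then the turn, a rotation vector about the tool's x, y, z in rad. A call has 1 to 20 rows; each row shifts and turns the pose as measured when the row begins, along the tool's axes as they then stand; what a row does not reach is not made up. A row lasts 1/8 s, in which the tool goes at most 62.5 mm and 10.7 degrees, less where a joint would pass 70% of its speed; a pose out of reach is approached as far as the arm can. A call is refused whole if a number of a shift passes 62.5 or a number of a turn 0.188, either way. A call with a gripper value outside its range is refused whole. "hand" is the closure in counts, from 0 (fully open) to 255 (shut), set as the call begins (left out, the last holds). The fingers move at their own pace and stop on an object; "force" is the grip in N (left out, the last holds). Time passes only in rows, so rows that do not move let the fingers close. It gives the time, the measured TCP pose, the force and the opening at its end, in the units of the state.
- sensors.sense(): the state, without advancing time (a new reading comes with each control period).
- viewer.grab_frame(name): name is "side" or "top"; returns (picture, depth): 480x640x3 uint8, red, green, blue; 480x640 float32, m along the optical axis (not along the pixel's ray), 0 where there is no reading.
- viewer.get_calibration(name): a dict with "fx", "fy", "cx", "cy" (pixels), "k1" (the pictures are not rectified: a ray, as slopes to the right and down, at radius r is drawn at 1 + k1 r^2 times it, then the intrinsics apply), "R" (3x3) and "t" (3): a world point X has camera coordinates R X + t. Camera axes: x right, y down, z forward; pixel columns grow to the right and rows downward; lengths in m; the calibration is good to about 2 mm. A picture is of the moment at which its call begins. get_calibration takes no time and is no camera call.
- manip.close_job(): hands the job in, once; it reports no verdict.
The state is a dict: "time": time; "joint_pos": joint angles; "joint_velocities": joint speeds; "effort": joint torques, N m; "ee_pos": TCP position; "tcp_rot": TCP orientation; "contact_force": force on the tool from outside, world axes, zero at the start; "torque": the same for the moment, N m; "width": finger opening in m.
Only numpy, scipy, OpenCV 4.12 (cv2) and the standard library are available. Lean on these libraries where they do the work, as an engineer would, in place of code of your own. Each camera call takes 0.05 s, during which the arm holds its last target.

## Working session

There is one attempt and no reset: what is moved stays moved. The work goes in short steps, Python scripts to look and compute and a tool call to move; the robot and the scene stay as the last step left them, time stands still between calls to the robot, and variables do not carry over. Pictures are saved under pics/ and viewed, and the job is handed in when it is done.

Besides the shell and the picture viewer there is one more tool, called after "Request:" as name(argument=value, ...), one argument or row to a line, values as JSON. drive_tool: Moves the arm, as the interface text tells. Its arguments: {"type":"object","properties":{"motion":{"type":"array","items":{"type":"number"}},"hand":{"type":"number"},"force":{"type":"number"}},"required":["motion"]}

```bash
ls; mkdir -p pics; python3 - <<'E'
from plant import sensors, viewer, manip
import cv2
print(sensors.sense()); print(manip.grip_depth)
import numpy as np
for n in("side","top"):
    p,d=viewer.grab_frame(n); cv2.imwrite(f"pics/{n}0.png",p[:,:,::-1]); np.savez(f"pics/{n}0.npz",p=p,d=d); print(viewer.get_calibration(n))
E
```

```text
pics
{'time': 0.0, 'joint_pos': array([ 1.12179757e+00,  2.17737172e-01,  1.61497263e+00,  7.73890695e-06,
        1.31127024e+00, -1.12217532e-01]), 'joint_velocities': array([-0.0006945 ,  0.00072621, -0.00062182,  0.00124394, -0.00023828,
        0.00045081]), 'effort': array([ 8.45224404e-04, -3.96835113e+01, -3.03860378e+01,  1.28276079e-04,
        9.58488003e-03, -1.86879402e-05]), 'ee_pos': array([0.20615842, 0.58914553, 0.22995869]), 'tcp_rot': array([-0.57631996,  0.57713175,  0.40838897, -0.40986912]), 'contact_force': array([0.21529426, 0.08440094, 0.51812646]), 'torque': array([-4.60975767e-02,  9.63304684e-05, -6.44226474e-02]), 'width': 0.08502738816922976}
0.0187
{'fx': 503.4808370974114, 'fy': 503.4808370974114, 'cx': 317.9392932969324, 'cy': 239.5524198586326, 'k1': 0.01893285112942965, 'R': array([[-0.91500133, -0.40343086, -0.00401432],
       [-0.28280656,  0.64845213, -0.70677457],
       [ 0.28773777, -0.64556439, -0.70742745]]), 't': array([0.50082766, 0.31402191, 0.92381862])}
{'fx': 459.49131111181333, 'fy': 459.49131111181333, 'cx': 313.429654294272, 'cy': 242.14089223380844, 'k1': -0.07178182623875091, 'R': array([[ 0.02004865, -0.99968923,  0.01481542],
       [-0.98100781, -0.02252915, -0.1926554 ],
       [ 0.19292931, -0.01067156, -0.98115463]]), 't': array([-0.04611026,  0.58926251,  1.09507222])}
```

View pics/side0.png

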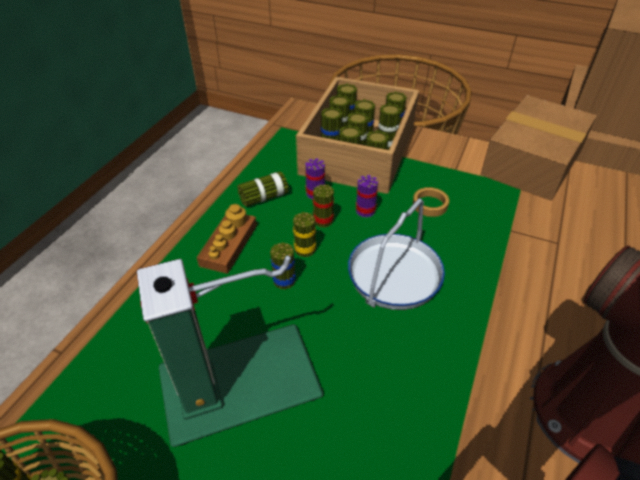

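View pics/top0.png

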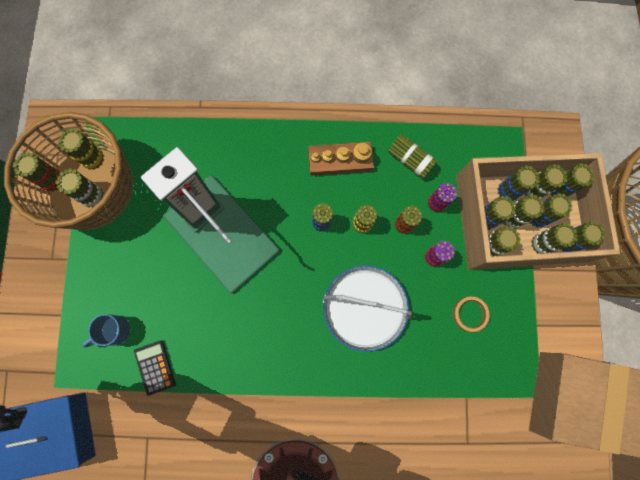

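```bash
cat > h.py <<'E'
import numpy as np, cv2
from plant import sensors, viewer, manip
def ray(n,u,v):
    c=viewer.get_calibration(n); x=(u-c['cx'])/c['fx']; y=(v-c['cy'])/c['fy']
    a,b=x,y
    for _ in range(20):
        s=1+c['k1']*(a*a+b*b); a,b=x/s,y/s
    R=np.array(c['R']);t=np.array(c['t']); return -R.T@t, R.T@np.array([a,b,1.0])
def plane(n,u,v,z):
    o,d=ray(n,u,v); return o+d*(z-o[2])/d[2]
def pt(n,u,v,depth):
    o,d=ray(n,u,v); return o+d*depth
def proj(n,X):
    c=viewer.get_calibration(n); p=np.array(c['R'])@np.array(X)+c['t']; a,b=p[:2]/p[2]; s=1+c['k1']*(a*a+b*b)
    return np.array([c['fx']*a*s+c['cx'],c['fy']*b*s+c['cy']])
def cloud(n,D):
    c=viewer.get_calibration(n); v,u=np.mgrid[0:480,0:640]
    x=(u-c['cx'])/c['fx']; y=(v-c['cy'])/c['fy']; a,b=x.copy(),y.copy()
    for _ in range(20):
        s=1+c['k1']*(a*a+b*b); a,b=x/s,y/s
    P=np.stack([a*D,b*D,D],-1)-np.array(c['t']); return P@np.array(c['R'])
def two(n1,p1,n2,p2):
    o1,d1=ray(n1,*p1);o2,d2=ray(n2,*p2)
    A=np.stack([d1,-d2],1); s=np.linalg.lstsq(A,o2-o1,rcond=None)[0]
    q1=o1+d1*s[0];q2=o2+d2*s[1]; return (q1+q2)/2,np.linalg.norm(q1-q2)
E
python3 - <<'E'
from h import *
s=np.load('pics/side0.npz');t=np.load('pics/top0.npz')
a=cv2.resize(s['p'][150:310,225:465,::-1],None,fx=3.3,fy=3.3,interpolation=cv2.INTER_CUBIC)
b=cv2.resize(t['p'][170:360,300:510,::-1],None,fx=3.1,fy=3.1,interpolation=cv2.INTER_CUBIC)
c=cv2.resize(t['p'][140:300,130:290,::-1],None,fx=3.5,fy=3.5,interpolation=cv2.INTER_CUBIC)
cv2.imwrite('pics/c1.png',a);cv2.imwrite('pics/c2.png',b);cv2.imwrite('pics/c3.png',c)
E
```

```text
(no output)
```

View pics/c1.png

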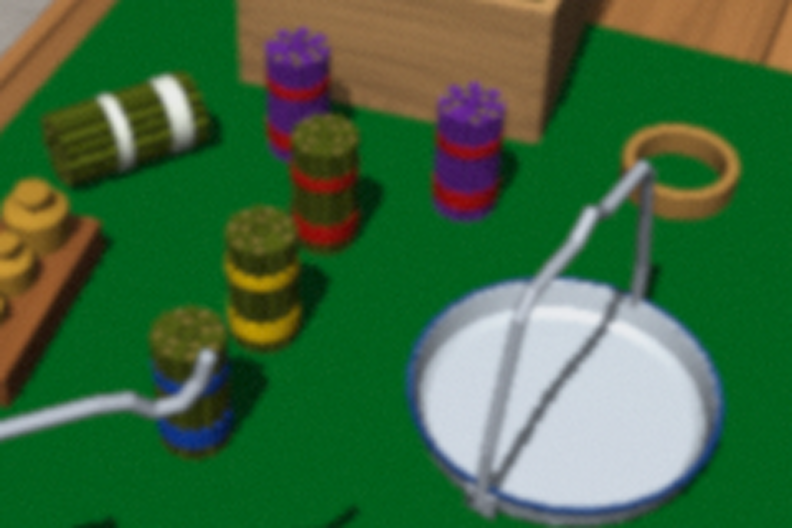

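View pics/c2.png

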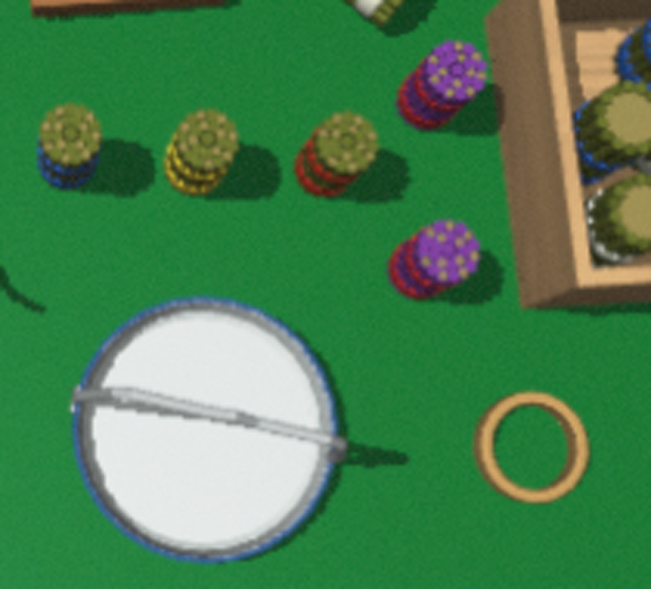

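View pics/c3.png

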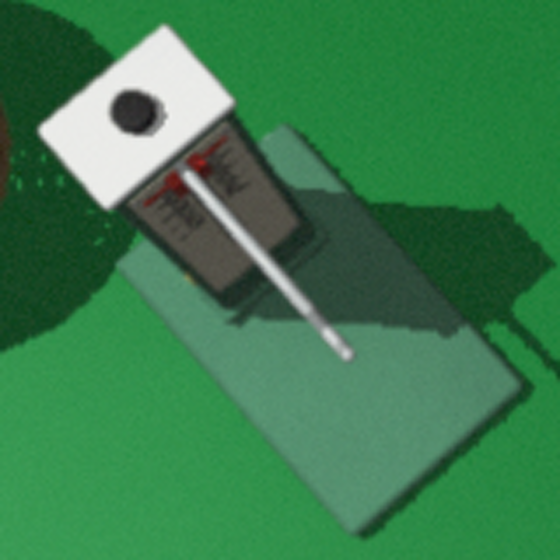

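The red-banded bundle in the row is at side (323,205), top (408,220). The things that could be mistaken for it are:
- The purple red-banded look-alikes, at side (315,178) and (367,196), top (443,197) and (439,254).
- The yellow bundle at top (365,220) and the blue one at top (321,217).
- A red-banded bundle in the basket at top (35,170).

I choose the green-brown one with red bands, third in the row. Next I measure positions.

```bash
python3 - <<'E'
from h import *
s=np.load('pics/side0.npz');t=np.load('pics/top0.npz')
for n,u,v in[('red',411.3,216.1),('yel',300+207/3.1,170+138/3.1),('blu',300+70/3.1,170+133/3.1),('pur1',300+455/3.1,170+70/3.1),('pur2',300+447/3.1,170+250/3.1)]:
    print(n,plane('top',u,v,.1).round(4))
for n,N in(('top',t),('side',s)):
    C=cloud(n,N['d']); h=cv2.cvtColor(N['p'],cv2.COLOR_RGB2HSV)
    # bundle tops
    for nm,c in(('red',(.1,)),):
        pass
    ok=N['d']>0
    top=ok&(abs(C[...,2]-.1)<.008)
    k,lab,st,cen=cv2.connectedComponentsWithStats(top.astype(np.uint8))
    for i in range(1,k):
        if 40<st[i,4]<3000: print(n,'tops',st[i,4],cen[i].round(1),np.median(C[lab==i],0).round(4))
    # pan white floor & rim
    rim=(h[...,0]>95)&(h[...,0]<130)&(h[...,1]>90)&ok
    x=C[...,0];y=C[...,1]
    print('z table',np.median(C[...,2][(h[...,0]>50)&(h[...,0]<75)&(h[...,1]>150)]))
    q=rim&(abs(C[...,2]-.026)<.012)
    k,lab,st,cen=cv2.connectedComponentsWithStats(cv2.dilate(q.astype(np.uint8),np.ones((5,5))))
    for i in range(1,k):
        if st[i,4]>200: print(n,'rim',st[i],C[q&(lab==i)].mean(0))
    # bail
    fl=np.array([0.42,-0.05])
    b=ok&(C[...,2]>.05)&(C[...,2]<.21)&(np.hypot(x-plane('top',367,308,.0)[0],y-plane('top',367,308,.0)[1])<.14)
    P=C[b]; print(n,'bail',len(P),P[:,2].max()); 
    sh=P[(P[:,2]>.155)]; 
    if len(sh)>20:
        m=sh.mean(0); w=np.linalg.svd((sh-m)[:,:2])[2][0]; print(' shoulder mean',m,'dir',w,np.arctan2(w[1],w[0]))
        pr=(sh-m)[:,:2]@w; 
        for e in np.arange(-.1,.1,.015):
            g=(pr>e)&(pr<e+.015)
            if g.any(): print('  ',e.round(3),sh[g].mean(0).round(4),g.sum())
E
```

```text
red [ 0.6525 -0.2723  0.1   ]
yel [ 0.6538 -0.1623  0.1   ]
blu [ 0.6552 -0.0539  0.1   ]
pur1 [ 0.7155 -0.3632  0.1   ]
pur2 [ 0.568  -0.3512  0.1   ]
top tops 241 [ 64.9 134.6] [0.8557 0.6201 0.103 ]
top tops 64 [ 97.6 160.8] [0.777  0.5129 0.1008]
top tops 264 [539.8 164.7] [ 0.7981 -0.6081  0.1005]
top tops 278 [474.8 214.6] [ 0.6621 -0.4307  0.0999]
top tops 70 [514.5 185.1] [ 0.7382 -0.5354  0.0983]
top tops 141 [ 28.6 199.9] [0.6702 0.6876 0.1035]
top tops 218 [598. 204.] [ 0.6964 -0.758   0.1006]
top tops 58 [545.1 187.8] [ 0.7336 -0.6151  0.1012]
top tops 51 [571.4 186.5] [ 0.7403 -0.6882  0.101 ]
top tops 101 [113.3 200.7] [0.6714 0.4617 0.0983]
top tops 313 [446.4 192.4] [ 0.716  -0.3625  0.1001]
top tops 60 [ 96.4 198.6] [0.6768 0.5045 0.1031]
top tops 77 [519.8 213.6] [ 0.6616 -0.5433  0.1008]
top tops 67 [547.9 213.1] [ 0.6651 -0.6175  0.1013]
top tops 314 [322.4 213.4] [ 0.6542 -0.0529  0.0997]
top tops 310 [366.5 215.1] [ 0.6524 -0.1627  0.1   ]
top tops 73 [491.  215.6] [ 0.6556 -0.4687  0.0991]
top tops 300 [411.3 215.8] [ 0.6531 -0.2719  0.0999]
top tops 83 [550.1 
[... 2413 characters left out ...]
532] [ 0.41951047 -0.13146252  0.0305518 ]
side rim [271 272  26  16 292] [ 0.64526623 -0.03557507  0.02496204]
side bail 632 0.1959730369523447
 shoulder mean [ 0.43267998 -0.1527987   0.17919195] dir [0.22239981 0.97495555] 1.3465210880629142
   -0.1 [ 0.4116 -0.2427  0.1687] 24
   -0.085 [ 0.4156 -0.2286  0.1811] 19
   -0.07 [ 0.4188 -0.2136  0.1813] 24
   -0.055 [ 0.4221 -0.1986  0.1815] 24
   -0.04 [ 0.4248 -0.1855  0.182 ] 18
   -0.025 [ 0.4294 -0.1686  0.1901] 22
   -0.01 [ 0.433  -0.1558  0.1864] 37
   0.005 [ 0.4356 -0.1416  0.1813] 27
   0.02 [ 0.4387 -0.1258  0.1814] 27
   0.035 [ 0.442  -0.1108  0.1815] 26
   0.05 [ 0.4455 -0.0952  0.1781] 41
   0.065 [ 0.4481 -0.0842  0.1655] 41
```

```bash
python3 - <<'E'
from h import *
s=np.load('pics/side0.npz');t=np.load('pics/top0.npz')
for n,N in(('top',t),('side',s)):
    C=cloud(n,N['d']); ok=N['d']>0; x,y,z=C[...,0],C[...,1],C[...,2]
    near=ok&(x>.35)&(x<.85)&(y>.0)&(y<.5)
    m=near&(z>.305)&(z<.318); 
    print(n,'hist',[(round(a,2),int((near&(z>a)&(z<a+.01)).sum())) for a in np.arange(.24,.36,.01)])
    m=near&(z>.30)
    top=near&(z>.295)&(z<.325)
    k,lab,st,cen=cv2.connectedComponentsWithStats(top.astype(np.uint8))
    for i in range(1,k):
        if st[i,4]>300:
            P=C[lab==i]; r=cv2.minAreaRect(P[:,:2].astype(np.float32)*1000); print('cap',st[i],r,np.median(P[:,2]),P[:,2].max())
    # base plate
    pl=near&(abs(z-.02)<.004); pl=cv2.morphologyEx(pl.astype(np.uint8),cv2.MORPH_OPEN,np.ones((5,5)))
    k,lab,st,cen=cv2.connectedComponentsWithStats(pl)
    for i in range(1,k):
        if st[i,4]>500:
            P=C[lab==i]; print('plate',st[i],cv2.minAreaRect(P[:,:2].astype(np.float32)*1000))
    # hook rod
    arm=near&(z>.24)&(z<.36)&(np.hypot(x-.52,y-.18)<.11)
    P=C[arm]; print('arm',len(P))
    if len(P):
        m=P.mean(0); w=np.linalg.svd((P-m)[:,:2])[2][0]; print(m,w,np.arctan2(w[1],w[0])); pr=(P-m)[:,:2]@w
        for e in np.arange(-.12,.12,.012):
            g=(pr>e)&(pr<e+.012)
            if g.any(): print('  ',e.round(3),P[g].mean(0).round(4),g.sum(),P[g][:,2].min().round(3),P[g][:,2].max().round(3))
E
```

```text
top hist [(np.float64(0.24), 78), (np.float64(0.25), 64), (np.float64(0.26), 53), (np.float64(0.27), 57), (np.float64(0.28), 89), (np.float64(0.29), 182), (np.float64(0.3), 314), (np.float64(0.31), 595), (np.float64(0.32), 854), (np.float64(0.33), 67), (np.float64(0.34), 0), (np.float64(0.35), 0)]
cap [ 141  148   80   84 1776] ((629.366943359375, 220.00714111328125), (186.8434600830078, 97.00729370117188), 42.63971710205078) 0.3196639834267816 0.32497730558768956
arm 231
[0.58023392 0.17368897 0.30023474] [-0.72965304 -0.68381755] -2.3886107524910742
   -0.06 [0.6199 0.2101 0.3023] 22 0.3 0.304
   -0.048 [0.6118 0.2024 0.3021] 22 0.299 0.306
   -0.036 [0.6016 0.1947 0.3023] 22 0.299 0.306
   -0.024 [0.5932 0.1865 0.303 ] 24 0.3 0.306
   -0.012 [0.5844 0.1778 0.3028] 23 0.298 0.306
   -0.0 [0.5756 0.1697 0.3021] 25 0.299 0.304
   0.012 [0.5669 0.1613 0.2986] 27 0.291 0.304
   0.024 [0.5588 0.1532 0.2907] 28 0.286 0.299
   0.036 [0.5499 0.1448 0.2909] 19 0.288 0.296
   0.048 [0.5402 0.136  0.3081] 13 0.296 0.316
   0.06 [0.5356 0.1321 0.3138] 6 0.311 0.315
side hist [(np.float64(0.24)
[... 486 characters left out ...]
8.5635986328125, 209.8280029296875), (277.2212219238281, 169.70025634765625), 43.79688262939453)
arm 472
[0.57870176 0.17413089 0.29883   ] [0.72452576 0.68924772] 0.7604502341614064
   -0.06 [0.5398 0.1374 0.3048] 65 0.288 0.317
   -0.048 [0.5481 0.1447 0.2893] 48 0.282 0.296
   -0.036 [0.5569 0.1538 0.2885] 38 0.284 0.296
   -0.024 [0.5656 0.1615 0.2968] 45 0.289 0.302
   -0.012 [0.5745 0.1699 0.3002] 41 0.294 0.304
   -0.0 [0.5831 0.1782 0.3013] 42 0.297 0.305
   0.012 [0.5919 0.1868 0.3016] 43 0.297 0.305
   0.024 [0.6005 0.1949 0.3017] 40 0.298 0.305
   0.036 [0.609  0.2028 0.3011] 44 0.296 0.305
   0.048 [0.6179 0.2114 0.2998] 56 0.293 0.304
   0.06 [0.6224 0.2166 0.2991] 10 0.29 0.305
```

```bash
cat >> h.py <<'E'
from scipy.spatial.transform import Rotation as Ro
def pose():
    s=sensors.sense(); q=s['tcp_rot']; return np.array(s['ee_pos']),Ro.from_quat([q[1],q[2],q[3],q[0]]),s
def target(yaw): # tool down, tool x at yaw in world
    x=np.array([np.cos(yaw),np.sin(yaw),0]);z=np.array([0,0,-1.]);return Ro.from_matrix(np.stack([x,np.cross(z,x),z],1))
def go(p,yaw):
    P,R,s=pose(); T=target(yaw)
    print('shift tool mm',(R.inv().apply(np.array(p)-P)*1000).round(1),'turn',(R.inv()*T).as_rotvec().round(3))
    X=R.as_matrix(); print('P',P.round(4),'xyaw',np.arctan2(X[1,0],X[0,0]).round(3),'z',X[:,2].round(3),'F',s['contact_force'].round(2),'w',s['width'].round(4),'t',s['time'],'j',np.array(s['joint_pos']).round(2))
E
python3 - <<'E'
from h import *
go([.653,-.270,.22],1.374)
go([.653,-.270,.22],1.374-np.pi)
E
```

```text
shift tool mm [-663.3   11.3 -705.7] turn [-1.568 -0.108 -0.112]Traceback (most recent call last):
  File "<stdin>", line 2, in <module>
  File "h.py", line 34, in go
    X=R.as_matrix(); print('P',P.round(4),'xyaw',np.arctan2(X[1,0],X[0,0]).round(3),'z',X[:,2].round(3),'F',s['contact_force'].round(2),'w',s['width'].round(4),'t',s['time'],'j',np.array(s['joint_pos']).round(2))
                                                                                                                                            ^^^^^^^^^^^^^^^^
AttributeError: 'float' object has no attribute 'round'
```

```bash
python3 - <<'E'
s=open('h.py').read()
i=s.index('def target')
s=s[:i]+'''def target(yaw): # fingers (tool y) down, tool x at yaw
    x=np.array([np.cos(yaw),np.sin(yaw),0]);y=np.array([0,0,-1.]);return Ro.from_matrix(np.stack([x,y,np.cross(x,y)],1))
def go(p,yaw):
    P,R,s=pose(); T=target(yaw)
    print('shift tool mm',(R.inv().apply(np.array(p)-P)*1000).round(1),'turn',(R.inv()*T).as_rotvec().round(3))
    X=R.as_matrix(); print('P',P.round(4),'xyaw',np.arctan2(X[1,0],X[0,0]).round(3),'y',X[:,1].round(3),'F',s['contact_force'].round(2),'w',round(float(s['width']),4),'t',s['time'],'j',np.array(s['joint_pos']).round(2))
def path(p,yaw,n):
    """n rows, straight line + const yaw rate about tool y"""
    P,R,s=pose(); T=target(yaw); w=(R.inv()*T).as_rotvec()
    out=[]
    for k in range(n):
        Rk=R*Ro.from_rotvec(w*k/n); out.append(list((Rk.inv().apply(np.array(p)-P)*1000/n).round(1))+list((w/n).round(3)))
    print(out)
'''
open('h.py','w').write(s)
E
python3 - <<'E'
from h import *
go([.653,-.270,.23],1.374)
go([.653,-.270,.23],1.374-np.pi)
E
```

```text
shift tool mm [-663.3    1.3 -705.7] turn [-0.    -0.14  -0.002]
P [0.2062 0.5892 0.2301] xyaw 1.234 y [-0.001 -0.002 -1.   ] F [0.37 0.2  0.69] w 0.0852 t 0.1 j [ 1.12  0.22  1.61  0.    1.31 -0.11]
shift tool mm [-663.3    1.3 -705.7] turn [ 3.000e-03  3.002e+00 -1.000e-03]
P [0.2062 0.5892 0.2301] xyaw 1.234 y [-0.001 -0.002 -1.   ] F [0.37 0.2  0.69] w 0.0852 t 0.1 j [ 1.12  0.22  1.61  0.    1.31 -0.11]
```

```bash
python3 - <<'E'
from h import *
path([.33,.15,.32],1.374,9)
E
```

```text
[[np.float64(-41.5), np.float64(-9.9), np.float64(-29.1), np.float64(-0.0), np.float64(-0.016), np.float64(-0.0)], [np.float64(-42.0), np.float64(-9.9), np.float64(-28.5), np.float64(-0.0), np.float64(-0.016), np.float64(-0.0)], [np.float64(-42.4), np.float64(-9.9), np.float64(-27.8), np.float64(-0.0), np.float64(-0.016), np.float64(-0.0)], [np.float64(-42.8), np.float64(-9.9), np.float64(-27.1), np.float64(-0.0), np.float64(-0.016), np.float64(-0.0)], [np.float64(-43.3), np.float64(-9.9), np.float64(-26.5), np.float64(-0.0), np.float64(-0.016), np.float64(-0.0)], [np.float64(-43.7), np.float64(-10.0), np.float64(-25.8), np.float64(-0.0), np.float64(-0.016), np.float64(-0.0)], [np.float64(-44.1), np.float64(-10.0), np.float64(-25.1), np.float64(-0.0), np.float64(-0.016), np.float64(-0.0)], [np.float64(-44.4), np.float64(-10.0), np.float64(-24.4), np.float64(-0.0), np.float64(-0.016), np.float64(-0.0)], [np.float64(-44.8), np.float64(-10.0), np.float64(-23.7), np.float64(-0.0), np.float64(-0.016), np.float64(-0.0)]]
```

Request:
drive_tool(
  motion=[-42, -10, -29, 0, -0.016, 0, -42, -10, -28, 0, -0.016, 0, -43, -10, -28, 0, -0.016, 0, -43, -10, -27, 0, -0.016, 0, -43, -10, -26, 0, -0.016, 0, -44, -10, -26, 0, -0.016, 0, -44, -10, -25, 0, -0.016, 0, -44, -10, -24, 0, -0.016, 0, -45, -10, -24, 0, -0.016, 0],
  hand=0,
  force=60,
)

```text
time: 1.23
ee_pos: [0.3311, 0.138, 0.3183]
tcp_rot: [-0.541, 0.545, 0.45, -0.457]
contact_force: [1.6, 0.2, -1.1]
width: 0.0857
```

```bash
python3 - <<'E'
from h import *
go([.653,-.270,.25],1.374)
E
```

```text
shift tool mm [-343.2   71.1 -389.7] turn [-0.002  0.018 -0.011]
P [0.3311 0.138  0.3183] xyaw 1.392 y [-0.005 -0.01  -1.   ] F [ 1.64  0.16 -1.09] w 0.0857 t 1.225 j [ 0.21 -0.46  2.06 -0.01  1.55 -1.18]
```

Request:
drive_tool(
  motion=[-34, 0, -39, 0, 0.002, -0.002, -34, 0, -39, 0, 0.002, -0.002, -34, 0, -39, 0, 0.002, -0.002, -34, 0, -39, 0, 0.002, -0.002, -34, 0, -39, 0, 0.002, 0, -34, 0, -39, 0, 0.002, 0, -34, 10, -39, 0, 0.002, 0, -34, 20, -39, 0, 0.002, 0, -34, 20, -39, 0, 0, 0, -25, 20, -30, 0, 0, 0, 0, 0, 0, 0, 0, 0],
)

```text
time: 2.6
ee_pos: [0.6487, -0.2765, 0.2414]
tcp_rot: [0.55, -0.546, -0.446, 0.447]
contact_force: [0.2, 0.7, -0.7]
width: 0.0856
```

```bash
python3 - <<'E'
from h import *
go([.653,-.270,.056],1.374)
E
```

```text
shift tool mm [  6.7 185.4  -3.9] turn [-0.005 -0.006  0.003]
P [ 0.6487 -0.2765  0.2414] xyaw 1.368 y [-0.005  0.004 -1.   ] F [ 0.24  0.71 -0.75] w 0.0856 t 2.6 j [-0.5   0.38  1.39  0.    1.38 -1.87]
```

Request:
drive_tool(
  motion=[7, 30, -4, -0.005, -0.006, 0.003, 0, 35, 0, 0, 0, 0, 0, 35, 0, 0, 0, 0, 0, 35, 0, 0, 0, 0, 0, 25, 0, 0, 0, 0, 0, 15, 0, 0, 0, 0, 0, 0, 0, 0, 0, 0],
)

```text
time: 3.48
ee_pos: [0.6535, -0.2652, 0.0664]
tcp_rot: [-0.546, 0.546, 0.45, -0.449]
contact_force: [0.3, -1.1, 1.3]
width: 0.0855
```

```bash
python3 - <<'E'
from h import *
go([.653,-.270,.060],1.374)
p,d=viewer.grab_frame('side'); cv2.imwrite('pics/g1.png',cv2.resize(p[120:320,220:470,::-1],None,fx=3,fy=3))
E
```

```text
shift tool mm [-4.8  6.4 -0.5] turn [0.002 0.003 0.001]
P [ 0.6535 -0.2652  0.0664] xyaw 1.377 y [ 0.002  0.001 -1.   ] F [ 0.31 -1.11  1.33] w 0.0855 t 3.475 j [-0.49  0.54  1.51  0.    1.09 -1.86]
```

View pics/g1.png

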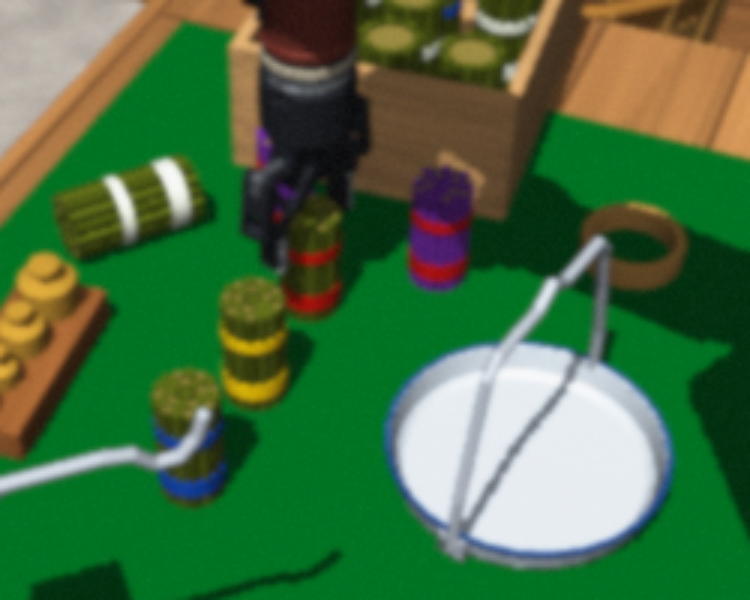

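The jaws straddle the red bundle (crop about (310,240)), with the yellow finger-side clear. I adjust and close.

Request:
drive_tool(
  motion=[-5, 6, 0, 0, 0, 0, 0, 0, 0, 0, 0, 0],
)

```text
time: 3.78
ee_pos: [0.6552, -0.2717, 0.0646]
tcp_rot: [-0.543, 0.549, 0.451, -0.448]
contact_force: [-0.2, -0.8, -0.2]
width: 0.0854
```

Request:
drive_tool(
  motion=[0, 0, 0, 0, 0, 0, 0, 0, 0, 0, 0, 0, 0, 0, 0, 0, 0, 0, 0, 0, 0, 0, 0, 0, 0, 0, 0, 0, 0, 0, 0, 0, 0, 0, 0, 0],
  hand=255,
  force=40,
)

```text
time: 4.53
ee_pos: [0.6564, -0.2726, 0.0666]
tcp_rot: [-0.542, 0.55, 0.451, -0.447]
contact_force: [-0.4, 0.3, 0.0]
width: 0.0491
```

Request:
drive_tool(
  motion=[0, -10, 0, 0, 0, 0, 0, -30, 0, 0, 0, 0, 0, -40, 0, 0, 0, 0, 0, -40, 0, 0, 0, 0, 0, -40, 0, 0, 0, 0, 0, -20, 0, 0, 0, 0, 0, 0, 0, 0, 0, 0],
)

```text
time: 5.4
ee_pos: [0.6514, -0.2701, 0.2481]
tcp_rot: [-0.546, 0.546, 0.45, -0.449]
contact_force: [-0.2, -0.2, -1.5]
width: 0.0492
```

```bash
python3 - <<'E'
from h import *
d=np.array([.981,-.196]); c=np.array([.432,-.1648])+.057*d
print(c); go([*c,.22],1.374)
p,d=viewer.grab_frame('side'); cv2.imwrite('pics/g2.png',cv2.resize(p[80:320,220:470,::-1],None,fx=2.5,fy=2.5))
E
```

```text
[ 0.487917 -0.175972]
shift tool mm [ 60.9  27.9 178.6] turn [0.002 0.003 0.001]
P [ 0.6514 -0.2701  0.2481] xyaw 1.377 y [ 0.002  0.001 -1.   ] F [-0.18 -0.22 -1.48] w 0.0492 t 5.4 j [-0.49  0.37  1.39  0.    1.38 -1.87]
```

View pics/g2.png

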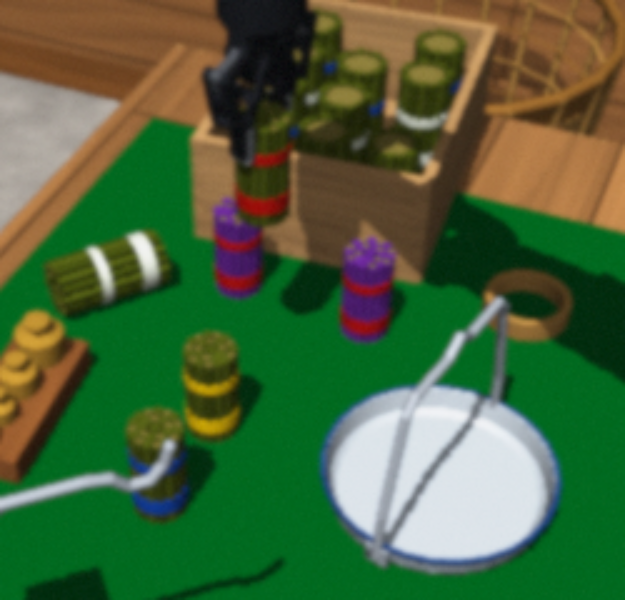

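Request:
drive_tool(
  motion=[10, 0, 30, 0, 0, 0, 15, 0, 45, 0, 0, 0, 16, 0, 45, 0, 0, 0, 12, 0, 35, 0, 0, 0, 6, 0, 18, 0, 0, 0, 0, 0, 0, 0, 0, 0],
)

```text
time: 6.2
ee_pos: [0.4793, -0.1718, 0.2295]
tcp_rot: [0.556, -0.536, -0.446, 0.453]
contact_force: [0.3, -0.4, -2.6]
width: 0.0492
```

```bash
python3 - <<'E'
from h import *
d=np.array([.981,-.196]); c=np.array([.432,-.1648])+.060*d
go([*c,.0706],1.374)
E
```

```text
shift tool mm [ -4.1 158.5 -16.8] turn [-0.028  0.003  0.01 ]
P [ 0.4793 -0.1718  0.2295] xyaw 1.376 y [-0.026  0.016 -1.   ] F [ 0.33 -0.44 -2.59] w 0.0492 t 6.2 j [-0.48 -0.01  1.87  0.    1.32 -1.86]
```

Request:
drive_tool(
  motion=[-4, 0, -17, -0.028, 0.003, 0.01, 0, 0, 0, 0, 0, 0],
)

```text
time: 6.45
ee_pos: [0.4967, -0.1798, 0.2271]
tcp_rot: [-0.547, 0.547, 0.448, -0.448]
contact_force: [-0.3, -0.2, -2.3]
width: 0.0491
```

```bash
python3 - <<'E'
from h import *
d=np.array([.981,-.196]); c=np.array([.432,-.1648])+.060*d
go([*c,.0706],1.374)
p,D=viewer.grab_frame('top'); cv2.imwrite('pics/g3.png',cv2.resize(p[160:380,280:500,::-1],None,fx=2.6,fy=2.6))
p,D=viewer.grab_frame('side'); cv2.imwrite('pics/g4.png',cv2.resize(p[120:340,280:500,::-1],None,fx=2.6,fy=2.6))
E
```

```text
shift tool mm [  2.1 156.5   6.3] turn [ 0.    -0.001 -0.   ]
P [ 0.4967 -0.1798  0.2271] xyaw 1.373 y [ 0. -0. -1.] F [-0.3  -0.16 -2.29] w 0.0491 t 6.45 j [-0.48  0.01  1.85 -0.    1.28 -1.85]
```

View pics/g3.png

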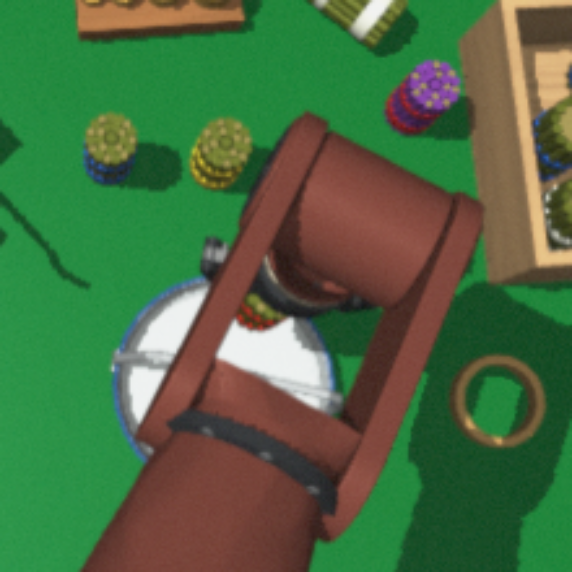

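View pics/g4.png

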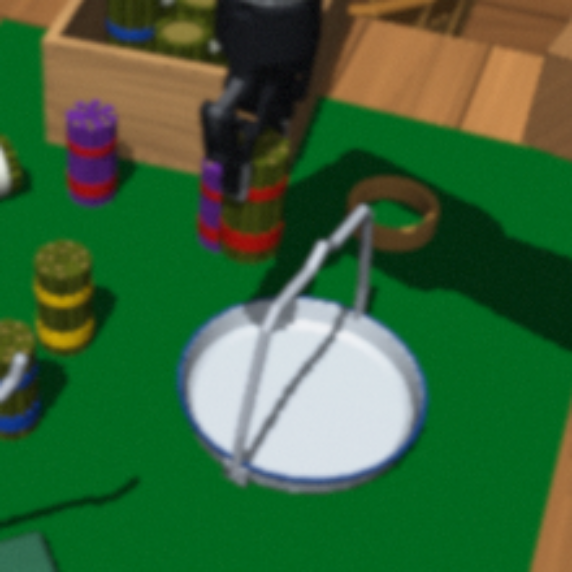

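Request:
drive_tool(
  motion=[2, 20, 6, 0, 0, 0, 0, 30, 0, 0, 0, 0, 0, 30, 0, 0, 0, 0, 0, 30, 0, 0, 0, 0, 0, 20, 0, 0, 0, 0, 0, 10, 0, 0, 0, 0, 0, 0, 0, 0, 0, 0],
)

```text
time: 7.42
ee_pos: [0.4952, -0.1793, 0.0852]
tcp_rot: [-0.546, 0.548, 0.448, -0.448]
contact_force: [0.8, -0.1, -2.4]
width: 0.049
```

```bash
python3 - <<'E'
from h import *
d=np.array([.981,-.196]); c=np.array([.432,-.1648])+.060*d
go([*c,.0706],1.374)
p,D=viewer.grab_frame('side'); cv2.imwrite('pics/g5.png',cv2.resize(p[120:340,280:500,::-1],None,fx=2.6,fy=2.6))
E
```

```text
shift tool mm [ 1.9 14.6  4.9] turn [ 0.004 -0.002 -0.001]
P [ 0.4952 -0.1793  0.0852] xyaw 1.372 y [ 0.003 -0.002 -1.   ] F [ 0.75 -0.1  -2.42] w 0.049 t 7.425 j [-0.48  0.18  1.95 -0.    1.   -1.85]
```

View pics/g5.png

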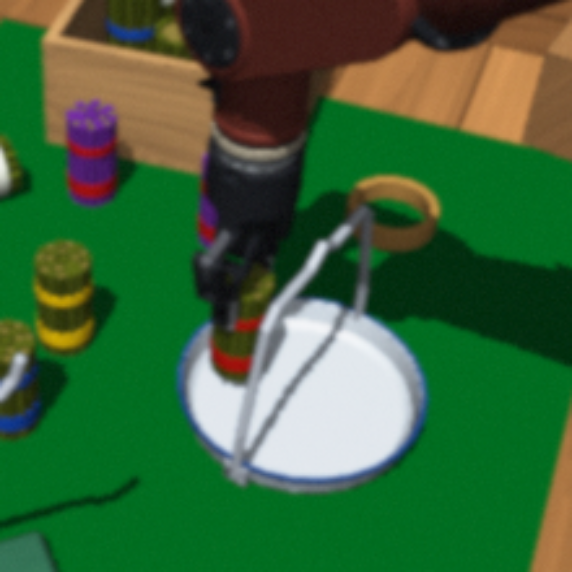

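Request:
drive_tool(
  motion=[2, 4, 4, 0.004, 0, 0, 0, 4, 0, 0, 0, 0, 0, 3, 0, 0, 0, 0, 0, 2, 0, 0, 0, 0, 0, 1, 0, 0, 0, 0, 0, 0, 0, 0, 0, 0],
)

```text
time: 8.22
ee_pos: [0.4944, -0.1778, 0.0741]
tcp_rot: [-0.545, 0.549, 0.449, -0.447]
contact_force: [0.3, -0.3, -2.4]
width: 0.0488
```

```bash
python3 - <<'E'
from h import *
d=np.array([.981,-.196]); c=np.array([.432,-.1648])+.060*d
go([*c,.0706],1.374)
E
```

```text
shift tool mm [0.5 3.4 3.7] turn [ 0.006 -0.001 -0.003]
P [ 0.4944 -0.1778  0.0741] xyaw 1.373 y [ 0.006 -0.004 -1.   ] F [ 0.33 -0.28 -2.44] w 0.0488 t 8.225 j [-0.48  0.2   1.96 -0.    0.97 -1.85]
```

Request:
drive_tool(
  motion=[0, 2, 3, 0.006, 0, 0, 0, 2, 1, 0, 0, 0, 0, 2, 0, 0, 0, 0],
)

```text
time: 8.6
ee_pos: [0.4911, -0.1773, 0.0706]
tcp_rot: [-0.546, 0.548, 0.447, -0.449]
contact_force: [-5.4, 2.9, 17.2]
width: 0.0491
```

```bash
python3 - <<'E'
from h import *
d=np.array([.981,-.196]); c=np.array([.432,-.1648])+.060*d
go([*c,.0706],1.374)
E
```

```text
shift tool mm [0.7 0.  0.4] turn [ 0.    -0.001 -0.003]
P [ 0.4911 -0.1773  0.0706] xyaw 1.373 y [-0.    -0.003 -1.   ] F [-5.4   2.86 17.19] w 0.0491 t 8.6 j [-0.48  0.2   1.97 -0.    0.97 -1.85]
```

Request:
drive_tool(
  motion=[0, -1, 0, 0, 0, 0, 0, 0, 0, 0, 0, 0, 0, 0, 0, 0, 0, 0, 0, 0, 0, 0, 0, 0, 0, 0, 0, 0, 0, 0],
  hand=0,
)

```text
time: 9.22
ee_pos: [0.4922, -0.178, 0.0726]
tcp_rot: [-0.545, 0.549, 0.448, -0.448]
contact_force: [0.9, -0.5, -0.5]
width: 0.0852
```

Request:
drive_tool(
  motion=[0, -15, 0, 0, 0, 0, 0, -30, 0, 0, 0, 0, 0, -40, 0, 0, 0, 0, 0, -50, 0, 0, 0, 0, 0, -40, -20, 0, 0, 0, 0, -20, -50, 0, 0, 0, 0, 0, -50, 0, 0, 0, 0, 0, -40, 0, 0, 0, 0, 0, 0, 0, 0, 0],
)

```text
time: 10.35
ee_pos: [0.6531, -0.2095, 0.2846]
tcp_rot: [-0.543, 0.552, 0.449, -0.447]
contact_force: [-0.1, -0.2, -0.8]
width: 0.0857
```

```bash
python3 - <<'E'
from h import *
go([.424,-.206,.25],-.197)
for n in('top','side'):
    p,D=viewer.grab_frame(n); np.savez(f'pics/{n}1.npz',p=p,d=D); cv2.imwrite(f'pics/h_{n}.png',cv2.resize(p[160:380,260:500,::-1],None,fx=2.6,fy=2.6))
    C=cloud(n,D); x,y,z=C[...,0],C[...,1],C[...,2]; ok=D>0
    g=ok&(np.hypot(x-.432,y+.165)<.14)
    b=g&(abs(z-.104)<.006)
    k,lab,st,cen=cv2.connectedComponentsWithStats(b.astype(np.uint8))
    for i in range(1,k):
        if st[i,4]>40: print(n,'tops',st[i,4],cen[i],np.median(C[lab==i],0).round(4))
    P=C[g&(z>.155)&(z<.2)]
    m=P.mean(0); w=np.linalg.svd((P-m)[:,:2])[2][0]; w=w*np.sign(w[1]); print(n,'bail',m.round(4),np.arctan2(w[1],w[0]).round(4)); pr=(P-m)[:,:2]@w
    for e in np.arange(-.1,.1,.015):
        q=(pr>e)&(pr<e+.015)
        if q.any(): print('  ',e.round(3),P[q].mean(0).round(4),q.sum())
E
```

```text
shift tool mm [-41.6  32.2 225.7] turn [0.014 1.569 0.005]
P [ 0.6531 -0.2095  0.2846] xyaw 1.372 y [ 0.01  -0.008 -1.   ] F [-0.05 -0.18 -0.77] w 0.0857 t 10.35 j [-0.41  0.3   1.41 -0.    1.42 -1.78]
top bail [nan nan nan] 0.0
side tops 301 [373.86710963 234.50830565] [ 0.4895 -0.1746  0.1035]
side bail [ 0.4329 -0.1522  0.179 ] 1.3461
   -0.1 [ 0.4115 -0.2426  0.1688] 21
   -0.085 [ 0.4155 -0.2282  0.1811] 21
   -0.07 [ 0.4195 -0.2133  0.1813] 24
   -0.055 [ 0.4217 -0.1982  0.181 ] 24
   -0.04 [ 0.4256 -0.1841  0.1827] 20
   -0.025 [ 0.4297 -0.1665  0.1914] 20
   -0.01 [ 0.4332 -0.1554  0.1857] 39
   0.005 [ 0.4357 -0.1401  0.181 ] 26
   0.02 [ 0.4392 -0.1253  0.1815] 24
   0.035 [ 0.442  -0.1111  0.181 ] 29
   0.05 [ 0.4458 -0.0944  0.1778] 41
   0.065 [ 0.4481 -0.0839  0.1645] 41<stdin>:12: RuntimeWarning: Mean of empty slice.
  ret = um.true_divide(
```

View pics/h_top.png

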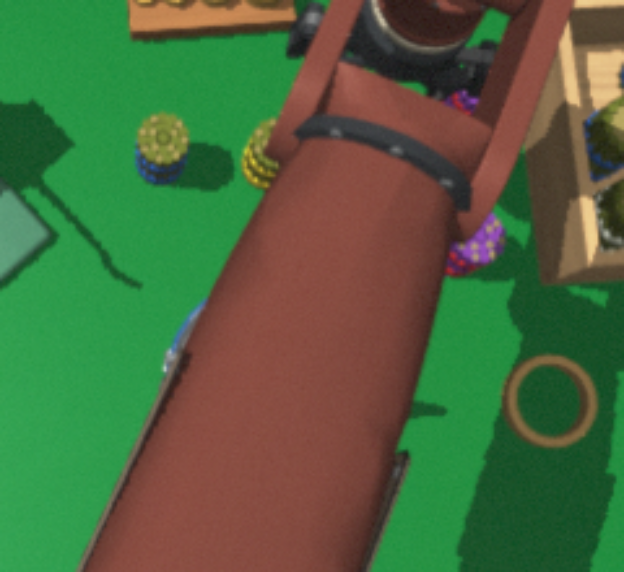

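View pics/h_side.png

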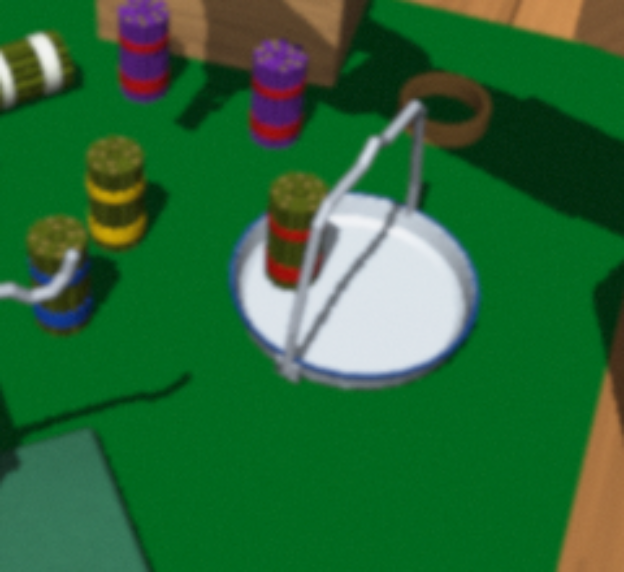

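```bash
python3 - <<'E'
from h import *
path([.4228,-.206,.265],-.2,11)
E
```

```text
[[np.float64(-3.8), np.float64(1.6), np.float64(20.4), np.float64(0.001), np.float64(0.143), np.float64(0.0)], [np.float64(-6.7), np.float64(1.6), np.float64(19.7), np.float64(0.001), np.float64(0.143), np.float64(0.0)], [np.float64(-9.4), np.float64(1.6), np.float64(18.5), np.float64(0.001), np.float64(0.143), np.float64(0.0)], [np.float64(-12.0), np.float64(1.7), np.float64(17.0), np.float64(0.001), np.float64(0.143), np.float64(0.0)], [np.float64(-14.3), np.float64(1.7), np.float64(15.1), np.float64(0.001), np.float64(0.143), np.float64(0.0)], [np.float64(-16.3), np.float64(1.7), np.float64(12.9), np.float64(0.001), np.float64(0.143), np.float64(0.0)], [np.float64(-17.9), np.float64(1.7), np.float64(10.5), np.float64(0.001), np.float64(0.143), np.float64(0.0)], [np.float64(-19.2), np.float64(1.7), np.float64(7.8), np.float64(0.001), np.float64(0.143), np.float64(0.0)], [np.float64(-20.2), np.float64(1.8), np.float64(5.0), np.float64(0.001), np.float64(0.143), np.float64(0.0)], [np.float64(-20.7), np.float64(1.8), np.float64(2.1), np.float64(0.001), np.float64(0.143), np.float64(0.0)], [np.float64(-20.7), np.float64(1.8), np.float64(-0.9), np.float64(0.001), np.float64(0.143), np.float64(0.0)]]
```

Request:
drive_tool(
  motion=[-4, 1, 20, 0, 0.143, 0, -7, 1, 20, 0, 0.143, 0, -9, 1, 18, 0, 0.143, 0, -12, 1, 17, 0, 0.143, 0, -14, 1, 15, 0, 0.143, 0, -16, 1, 13, 0, 0.143, 0, -18, 1, 10, 0, 0.143, 0, -19, 1, 8, 0, 0.143, 0, -20, 1, 5, 0, 0.143, 0, -21, 0, 2, 0, 0.143, 0, -21, 0, -1, 0, 0.143, 0, 0, 0, 0, 0, 0, 0],
)

```text
time: 11.95
ee_pos: [0.3994, -0.1935, 0.2766]
tcp_rot: [-0.699, 0.704, -0.088, 0.093]
contact_force: [0.6, -0.1, -0.7]
width: 0.0854
```

```bash
python3 - <<'E'
from h import *
go([.4228,-.206,.159],-.2)
E
```

```text
shift tool mm [ 24.9 117.9  -5.4] turn [ 0.007 -0.056  0.007]
P [ 0.3994 -0.1935  0.2766] xyaw -0.256 y [ 0.006 -0.008 -1.   ] F [ 0.6  -0.11 -0.68] w 0.0854 t 11.95 j [-0.61 -0.23  1.97 -0.    1.39 -0.35]
```

Request:
drive_tool(
  motion=[25, 0, -5, 0.007, -0.056, 0.007, 0, 20, 0, 0, 0, 0, 0, 30, 0, 0, 0, 0, 0, 20, 0, 0, 0, 0, 0, 0, 0, 0, 0, 0],
)

```text
time: 12.58
ee_pos: [0.4236, -0.2043, 0.2074]
tcp_rot: [-0.703, 0.705, -0.064, 0.069]
contact_force: [0.9, 0.0, -0.2]
width: 0.0855
```

```bash
python3 - <<'E'
from h import *
go([.4228,-.206,.159],-.2)
E
```

```text
shift tool mm [-0.8 48.4 -1.8] turn [0.001 0.013 0.007]
P [ 0.4236 -0.2043  0.2074] xyaw -0.187 y [ 0.007 -0.002 -1.   ] F [ 0.89  0.04 -0.21] w 0.0855 t 12.575 j [-0.6  -0.1   2.    0.    1.24 -0.41]
```

Request:
drive_tool(
  motion=[-1, 20, -2, 0, 0.013, 0.007, 0, 20, 0, 0, 0, 0, 0, 8, 0, 0, 0, 0, 0, 0, 0, 0, 0, 0],
)

```text
time: 13.08
ee_pos: [0.4239, -0.2072, 0.1592]
tcp_rot: [-0.702, 0.705, -0.069, 0.072]
contact_force: [-0.3, -0.9, -0.6]
width: 0.0853
```

```bash
python3 - <<'E'
from h import *
go([.4228,-.206,.159],-.2)
p,D=viewer.grab_frame('side'); cv2.imwrite('pics/k1.png',cv2.resize(p[120:340,280:500,::-1],None,fx=2.6,fy=2.6))
E
```

```text
shift tool mm [-1.3  0.1  0.9] turn [0.003 0.    0.004]
P [ 0.4239 -0.2072  0.1592] xyaw -0.2 y [ 0.003 -0.004 -1.   ] F [-0.3  -0.86 -0.61] w 0.0853 t 13.075 j [-0.6  -0.04  2.03 -0.    1.14 -0.4 ]
```

View pics/k1.png

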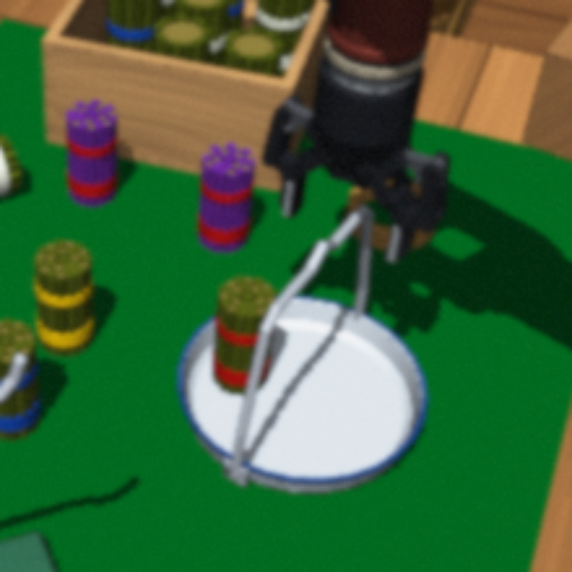

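Request:
drive_tool(
  motion=[0, 0, 0, 0, 0, 0, 0, 0, 0, 0, 0, 0, 0, 0, 0, 0, 0, 0, 0, 0, 0, 0, 0, 0, 0, 0, 0, 0, 0, 0, 0, 0, 0, 0, 0, 0, 0, 0, 0, 0, 0, 0, 0, 0, 0, 0, 0, 0],
  hand=255,
  force=120,
)

```text
time: 14.12
ee_pos: [0.4236, -0.2084, 0.1613]
tcp_rot: [-0.701, 0.706, -0.069, 0.071]
contact_force: [-1.9, -0.5, -0.1]
width: 0.0051
```

Request:
drive_tool(
  motion=[0, -4, 0, 0, 0, 0, 0, -6, 0, 0, 0, 0, 0, -8, 0, 0, 0, 0, 0, -8, 0, 0, 0, 0, 0, -8, 0, 0, 0, 0, 0, 0, 0, 0, 0, 0],
)

```text
time: 14.88
ee_pos: [0.4218, -0.2061, 0.1937]
tcp_rot: [-0.703, 0.704, -0.071, 0.07]
contact_force: [-0.2, -0.2, -6.4]
width: 0.0047
```

```bash
python3 - <<'E'
from h import *
go([.4228,-.206,.159],-.2)
p,D=viewer.grab_frame('side'); cv2.imwrite('pics/k2.png',cv2.resize(p[120:340,280:500,::-1],None,fx=2.6,fy=2.6))
E
```

```text
shift tool mm [ 1.  34.7  0.4] turn [ 0.003  0.001 -0.001]
P [ 0.4218 -0.2061  0.1937] xyaw -0.199 y [-0.001 -0.002 -1.   ] F [-0.2  -0.2  -6.36] w 0.0047 t 14.875 j [-0.6  -0.08  2.01 -0.    1.22 -0.4 ]
```

View pics/k2.png

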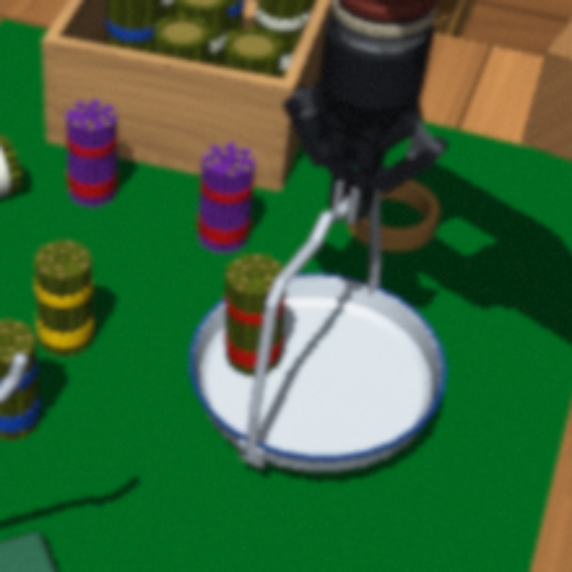

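Request:
drive_tool(
  motion=[0, -10, 0, 0, 0, 0, 0, -16, 0, 0, 0, 0, 0, -20, 0, 0, 0, 0, 0, -20, 0, 0, 0, 0, 0, -20, 0, 0, 0, 0, 0, -18, 0, 0, 0, 0, 0, -12, 0, 0, 0, 0, 0, -4, 0, 0, 0, 0, 0, 0, 0, 0, 0, 0],
)

```text
time: 16.05
ee_pos: [0.4216, -0.2056, 0.322]
tcp_rot: [-0.703, 0.705, -0.07, 0.07]
contact_force: [-0.0, 0.5, -7.1]
width: 0.0048
```

```bash
python3 - <<'E'
from h import *
go([.49,.03,.32],.761); path([.49,.03,.32],.761,16)
p,D=viewer.grab_frame('side'); cv2.imwrite('pics/k3.png',p[:,:,::-1])
E
```

```text
shift tool mm [ 20.6   1.2 244.5] turn [ 0.003 -0.96  -0.002]
P [ 0.4216 -0.2056  0.322 ] xyaw -0.199 y [-0.001 -0.003 -1.   ] F [-0.03  0.54 -7.11] w 0.0048 t 16.05 j [-0.6  -0.19  1.86 -0.    1.47 -0.4 ]
[[np.float64(1.3), np.float64(0.1), np.float64(15.3), np.float64(0.0), np.float64(-0.06), np.float64(-0.0)], [np.float64(2.2), np.float64(0.1), np.float64(15.2), np.float64(0.0), np.float64(-0.06), np.float64(-0.0)], [np.float64(3.1), np.float64(0.1), np.float64(15.0), np.float64(0.0), np.float64(-0.06), np.float64(-0.0)], [np.float64(4.0), np.float64(0.1), np.float64(14.8), np.float64(0.0), np.float64(-0.06), np.float64(-0.0)], [np.float64(4.9), np.float64(0.1), np.float64(14.5), np.float64(0.0), np.float64(-0.06), np.float64(-0.0)], [np.float64(5.7), np.float64(0.1), np.float64(14.2), np.float64(0.0), np.float64(-0.06), np.float64(-0.0)], [np.float64(6.6), np.float64(0.1), np.float64(13.8), np.float64(0.0), np.float64(-0.06), np.float64(-0.0)], [np.float64(7.4), np.float64(0.1), np.float64(13.4), np.float64(0.0), np.float64(-0.06), np.float64(-0.0)], [np.float64(8.2), np.float64(0.1), np.float64(13.0), np.float64(0.0), np.float64(-0.06), np.float64(-0.0)], [np.float64(9.0), np.float64(0.1), np.float64(12.4), np.float64(0.0), np.float64(-0.06), np.float64(-0.0)], [np.float64(9.7), np.float64(0.1), np.float64(11.9), np.float64(0.0), np.float64(-0.06), np.float64(-0.0)], [np.float64(10.4), np.float64(0.1), np.float64(11.3), np.float64(0.0), np.float64(-0.06), np.float64(-0.0)], [np.float64(11.0), np.float64(0.1), np.float64(10.6), np.float64(0.0), np.float64(-0.06), np.float64(-0.0)], [np.float64(11.7), np.float64(0.1), np.float64(10.0), np.float64(0.0), np.float64(-0.06), np.float64(-0.0)], [np.float64(12.2), np.float64(0.1), np.float64(9.2), np.float64(0.0), np.float64(-0.06), np.float64(-0.0)], [np.float64(12.8), np.float64(0.1), np.float64(8.5), np.float64(0.0), np.float64(-0.06), np.float64(-0.0)]]
```

View pics/k3.png

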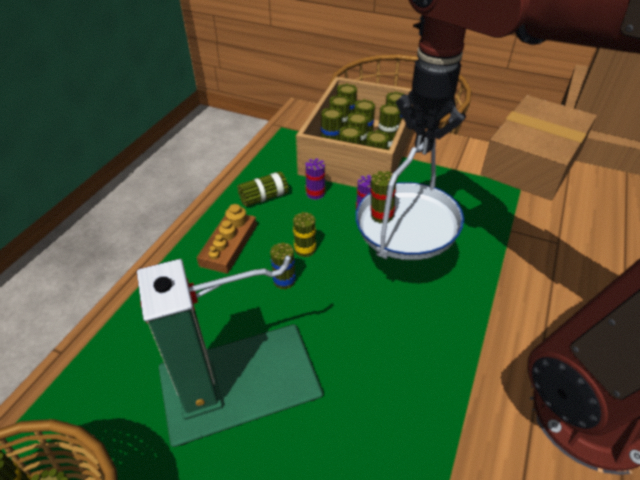

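Request:
drive_tool(
  motion=[1, 0, 10, 0, -0.05, 0, 2, 0, 15, 0, -0.06, 0, 3, 0, 16, 0, -0.06, 0, 4, 0, 15, 0, -0.06, 0, 5, 0, 15, 0, -0.06, 0, 6, 0, 14, 0, -0.06, 0, 7, 0, 14, 0, -0.06, 0, 7, 0, 13, 0, -0.06, 0, 8, 0, 13, 0, -0.06, 0, 9, 0, 12, 0, -0.06, 0, 10, 0, 12, 0, -0.06, 0, 10, 0, 11, 0, -0.06, 0, 11, 0, 11, 0, -0.06, 0, 12, 0, 10, 0, -0.06, 0, 10, 0, 8, 0, -0.06, 0, 6, 0, 5, 0, -0.04, 0, 0, 0, 0, 0, 0, 0, 0, 0, 0, 0, 0, 0],
)

```text
time: 18.35
ee_pos: [0.4837, 0.0356, 0.3188]
tcp_rot: [0.652, -0.651, -0.274, 0.277]
contact_force: [0.6, -0.2, -7.3]
width: 0.005
```

```bash
cat >> h.py <<'E'
def bailcloud(n,D,P,R,zr=(-.05,.06)):
    """points near the bar, in TCP-yaw frame: along bail e, across d, world z"""
    C=cloud(n,D); X=R.as_matrix()[:,0]; d=X[:2]/np.linalg.norm(X[:2]); e=np.array([-d[1],d[0]])
    q=C-P; u=q[...,:2]@e; v=q[...,:2]@d; z=C[...,2]
    return C,u,v,z
E
python3 - <<'E'
from h import *
go([.49,.03,.32],.761)
for n in('top','side'):
    p,D=viewer.grab_frame(n); cv2.imwrite(f'pics/m_{n}.png',p[:,:,::-1]); np.savez(f'pics/{n}2.npz',p=p,d=D)
    P,R,s=pose(); C,u,v,z=bailcloud(n,D,P,R); m=(D>0)&(u>.0)&(u<.14)&(abs(v)<.05)&(z>P[2]-.03)&(z<P[2]+.06)
    for a in np.arange(.0,.14,.008):
        q=m&(u>=a)&(u<a+.008)
        if q.any(): print(n,a.round(3),'v',v[q].mean().round(4),'z',z[q].mean().round(4),z[q].max().round(4),q.sum(),C[q].mean(0).round(3))
E
```

```text
shift tool mm [ 0.4 -1.2 -8.5] turn [-0.003  0.039 -0.003]
P [0.4837 0.0356 0.3188] xyaw 0.8 y [-0.004  0.    -1.   ] F [ 0.57 -0.18 -7.33] w 0.005 t 18.35 j [-0.07 -0.15  1.83 -0.    1.47 -0.87]
top 0.008 v -0.0285 z 0.376 0.3785 2 [0.456 0.023 0.376]
top 0.024 v -0.0032 z 0.3436 0.3461 4 [0.459 0.055 0.344]
top 0.032 v -0.001 z 0.3473 0.3509 20 [0.457 0.06  0.347]
top 0.04 v -0.0009 z 0.3484 0.3521 20 [0.451 0.066 0.348]
top 0.048 v -0.001 z 0.3435 0.3467 21 [0.446 0.071 0.344]
top 0.056 v -0.0013 z 0.3381 0.3409 21 [0.44  0.076 0.338]
top 0.064 v -0.0013 z 0.3374 0.3404 24 [0.434 0.082 0.337]
top 0.072 v -0.0008 z 0.3377 0.3403 20 [0.428 0.088 0.338]
top 0.08 v -0.0002 z 0.337 0.3405 21 [0.423 0.094 0.337]
top 0.088 v -0.0004 z 0.3368 0.3405 21 [0.417 0.099 0.337]
top 0.096 v -0.0007 z 0.3371 0.3403 23 [0.411 0.105 0.337]
top 0.104 v 0.0 z 0.3368 0.3388 19 [0.406 0.111 0.337]
top 0.112 v -0.0006 z 0.3315 0.3366 20 [0.4   0.116 0.331]
top 0.12 v -0.0026 z 0.3171 0.3283 23 [0.393 0.12  0.317]
top 0.128 v -0.0032 z 0.2993 0.309 6 [0.389 0.123 0.299]
side 0.0 v 0.0022 z 0.3512 0.3769 
[... 263 characters left out ...]
e 0.04 v 0.0018 z 0.3477 0.3516 31 [0.453 0.068 0.348]
side 0.048 v 0.0015 z 0.3423 0.348 42 [0.447 0.073 0.342]
side 0.056 v 0.0016 z 0.3378 0.3419 27 [0.442 0.078 0.338]
side 0.064 v 0.001 z 0.3369 0.3396 27 [0.435 0.084 0.337]
side 0.072 v 0.0015 z 0.3366 0.3385 22 [0.43  0.089 0.337]
side 0.08 v 0.0014 z 0.3363 0.3388 28 [0.425 0.095 0.336]
side 0.088 v 0.0014 z 0.3361 0.3383 25 [0.419 0.101 0.336]
side 0.096 v 0.0015 z 0.3362 0.3391 29 [0.413 0.106 0.336]
side 0.104 v 0.0013 z 0.3358 0.3388 30 [0.407 0.112 0.336]
side 0.112 v 0.0008 z 0.3306 0.3376 51 [0.401 0.117 0.331]
side 0.12 v 0.0006 z 0.3155 0.3311 87 [0.394 0.123 0.316]
side 0.128 v -0.0012 z 0.2982 0.3144 47 [0.39  0.125 0.298]
```

View pics/m_side.png

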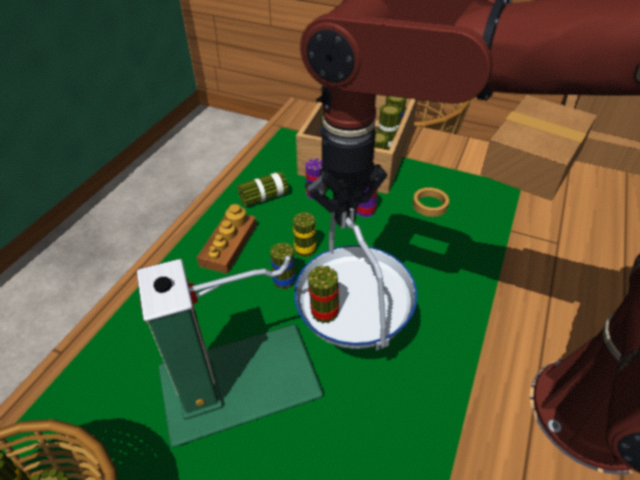

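View pics/m_top.png

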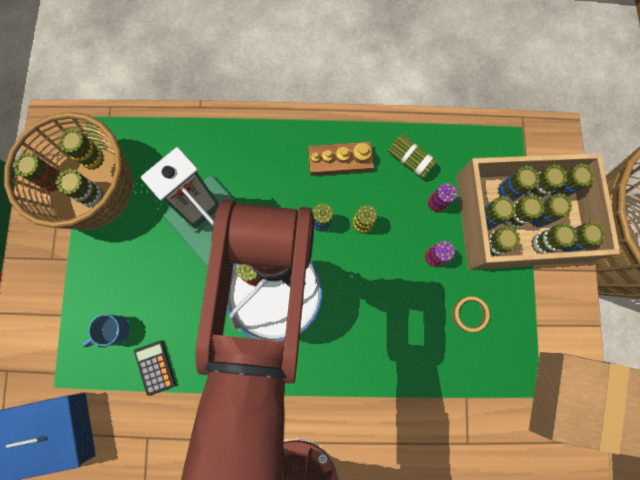

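```bash
python3 - <<'E'
from h import *
go([.5811,.1200,.318],.76)
E
```

```text
shift tool mm [128.5   0.4 -11.1] turn [-0.004  0.04  -0.003]
P [0.4836 0.0356 0.3188] xyaw 0.8 y [-0.005  0.001 -1.   ] F [-0.38 -0.25 -8.25] w 0.0048 t 18.45 j [-0.07 -0.15  1.83  0.    1.47 -0.87]
```

Request:
drive_tool(
  motion=[5, 0, 0, 0, 0.02, 0, 8, 0, 0, 0, 0.02, 0, 8, 0, 0, 0, 0, 0, 4, 0, 0, 0, 0, 0, 0, 0, 0, 0, 0, 0],
)

```text
time: 19.08
ee_pos: [0.5032, 0.0536, 0.3187]
tcp_rot: [0.658, -0.656, -0.259, 0.262]
contact_force: [-0.4, 0.4, -7.4]
width: 0.0048
```

```bash
python3 - <<'E'
from h import *
go([.5811,.1200,.318],.76)
E
```

```text
shift tool mm [102.3   0.4  -5.1] turn [-0.003 -0.005 -0.003]
P [0.5032 0.0536 0.3187] xyaw 0.755 y [-0.004  0.001 -1.   ] F [-0.37  0.41 -7.37] w 0.0048 t 19.075 j [-0.03 -0.1   1.78  0.    1.46 -0.79]
```

Request:
drive_tool(
  motion=[5, 0, -2, 0, -0.005, 0, 10, 0, -2, 0, 0, 0, 12, 0, -1, 0, 0, 0, 12, 0, 0, 0, 0, 0, 12, 0, 0, 0, 0, 0, 8, 0, 0, 0, 0, 0, 3, 0, 0, 0, 0, 0, 0, 0, 0, 0, 0, 0],
)

```text
time: 20.08
ee_pos: [0.5553, 0.0959, 0.3178]
tcp_rot: [0.657, -0.656, -0.261, 0.264]
contact_force: [-0.1, 0.5, -7.1]
width: 0.0049
```

```bash
python3 - <<'E'
from h import *
go([.5811,.1200,.318],.76)
for n in('top','side'):
    p,D=viewer.grab_frame(n); cv2.imwrite(f'pics/n_{n}.png',p[:,:,::-1]); np.savez(f'pics/{n}3.npz',p=p,d=D)
p=cv2.imread('pics/n_side.png');cv2.imwrite('pics/n2.png',cv2.resize(p[170:370,160:420],None,fx=3,fy=3))
E
```

```text
shift tool mm [35.3 -0.3 -0.4] turn [-0.004  0.001 -0.003]
P [0.5553 0.0959 0.3178] xyaw 0.761 y [-0.005  0.001 -1.   ] F [-0.1   0.53 -7.09] w 0.0049 t 20.075 j [ 0.05  0.03  1.66  0.    1.46 -0.72]
```

View pics/n2.png

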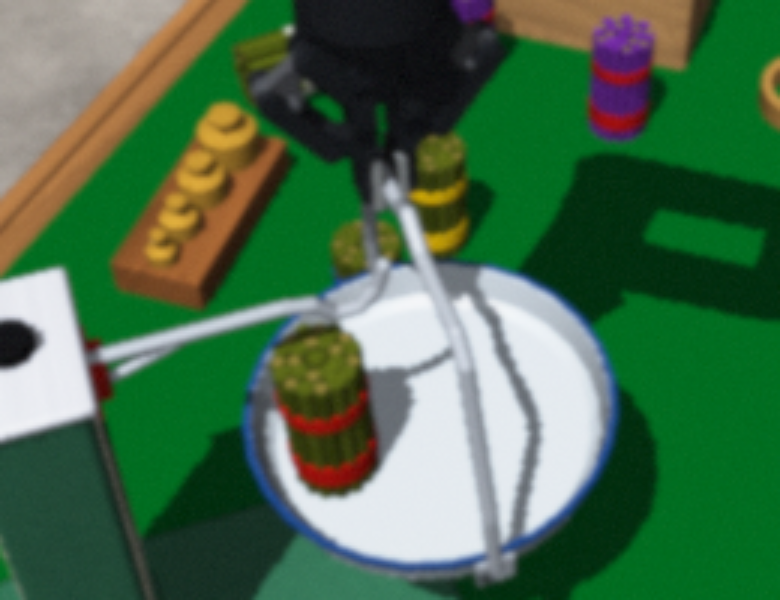

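View pics/n_top.png

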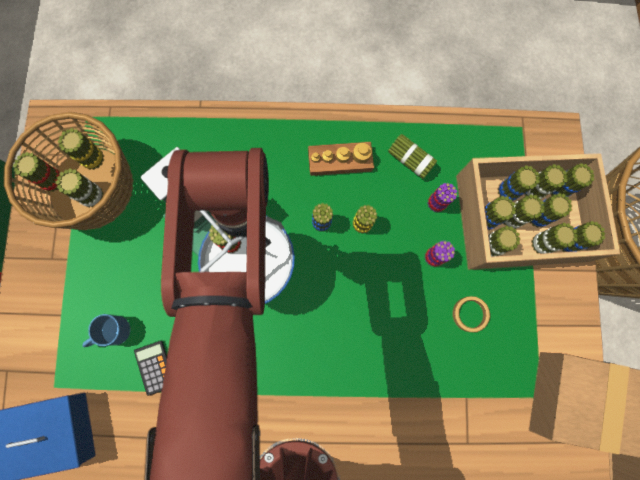

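```bash
cat > m.py <<'E'
from h import *
import sys
# d along scale x, e along bail; relative to nominal seat
def meas(n,D,S=np.array([.5535,.149]),yaw=.76,zb=None):
    d=np.array([np.cos(yaw),np.sin(yaw)]); e=np.array([-d[1],d[0]])
    C=cloud(n,D); q=C[...,:2]-S; a=q@d; b=q@e; z=C[...,2]; ok=D>0
    return C,a,b,z,ok
def prof(n,D,lo,hi):
    C,a,b,z,ok=meas(n,D)
    m=ok&(a>-.09)&(a<.09)&(abs(b)<.016)&(z>lo)&(z<hi)
    for t in np.arange(-.084,.084,.006):
        g=m&(a>=t)&(a<t+.006)
        if g.sum(): print(n,'along',(t+.003).round(3),'b',b[g].mean().round(4),'z',z[g].mean().round(4),z[g].max().round(4),g.sum())
E
python3 - <<'E'
from m import *
for n in('top','side'): prof(n,np.load(f'pics/{n}3.npz')['d'],.24,.37)
for n in('top','side'):
    C,a,b,z,ok=meas(n,np.load(f'pics/{n}3.npz')['d'])
    m=ok&(z>.325)&(z<.36)&(a<0)&(a>-.08)
    for t in np.arange(-.03,.08,.008):
        g=m&(b>=t)&(b<t+.008)
        if g.sum(): print(n,'bail b',(t+.004).round(3),'a',a[g].mean().round(4),'z',z[g].max().round(4),g.sum())
E
```

```text
top along -0.039 b 0.0003 z 0.3438 0.3514 49
top along -0.033 b -0.0 z 0.3449 0.3504 34
top along -0.021 b -0.0005 z 0.3139 0.3156 7
top along -0.015 b 0.0003 z 0.2979 0.3011 5
top along -0.009 b -0.0007 z 0.2918 0.2972 8
top along -0.003 b 0.0024 z 0.2619 0.2926 44
top along 0.003 b 0.0034 z 0.2654 0.2943 39
top along 0.009 b 0.0041 z 0.2729 0.2962 35
top along 0.015 b 0.0046 z 0.2764 0.3034 29
top along 0.021 b 0.0057 z 0.273 0.3023 28
top along 0.027 b 0.0041 z 0.2754 0.3032 32
top along 0.033 b 0.005 z 0.2756 0.3053 32
top along 0.039 b 0.0059 z 0.273 0.3045 26
top along 0.045 b -0.0 z 0.2979 0.3038 12
top along 0.051 b -0.0007 z 0.302 0.3043 13
top along 0.057 b -0.0002 z 0.3022 0.305 12
top along 0.063 b 0.0007 z 0.3016 0.3042 10
top along 0.069 b 0.0025 z 0.3039 0.3039 1
side along -0.039 b 0.0072 z 0.3438 0.3498 25
side along -0.033 b 0.0036 z 0.344 0.3505 74
side along -0.027 b -0.0005 z 0.3129 0.3129 1
side along -0.021 b 0.0012 z 0.3094 0.3158 33
side along -0.015 b 0.0012 z 0.3002 0.3117 35
side along -0.009 b 0.0007 z 0.2906 0.296 26
side along -0.003 b 0.003 z 0.2655 0.
[... 1034 characters left out ...]
b 0.054 a -0.0366 z 0.3389 20
top bail b 0.062 a -0.0365 z 0.3388 23
top bail b 0.07 a -0.0366 z 0.3392 20
top bail b 0.078 a -0.0338 z 0.333 3
side bail b -0.026 a -0.0347 z 0.3598 90
side bail b -0.018 a -0.034 z 0.3403 13
side bail b -0.01 a -0.0332 z 0.3471 12
side bail b -0.002 a -0.0336 z 0.3505 15
side bail b 0.006 a -0.0341 z 0.35 40
side bail b 0.014 a -0.0347 z 0.3439 41
side bail b 0.022 a -0.0346 z 0.3394 25
side bail b 0.03 a -0.0345 z 0.3382 26
side bail b 0.038 a -0.0349 z 0.3383 26
side bail b 0.046 a -0.0346 z 0.3386 25
side bail b 0.054 a -0.0345 z 0.3379 27
side bail b 0.062 a -0.0347 z 0.3386 29
side bail b 0.07 a -0.0349 z 0.3374 36
side bail b 0.078 a -0.0355 z 0.335 45
```

Request:
drive_tool(
  motion=[5, 0, 0, 0, 0, 0, 8, 0, 0, 0, 0, 0, 8, 0, 0, 0, 0, 0, 8, 0, 0, 0, 0, 0, 4, 0, 0, 0, 0, 0, 2, 0, 0, 0, 0, 0, 0, 0, 0, 0, 0, 0],
)

```text
time: 21.05
ee_pos: [0.5821, 0.1213, 0.3176]
tcp_rot: [0.657, -0.656, -0.261, 0.264]
contact_force: [0.5, 0.2, -8.0]
width: 0.0051
```

```bash
python3 - <<'E'
from m import *
go([.5811,.1200,.318],.76)
P0=pose()
for n in('top','side'):
    p,D=viewer.grab_frame(n); cv2.imwrite(f'pics/o_{n}.png',cv2.resize(p[170:370,160:420,::-1],None,fx=2.5,fy=2.5))
    C,a,b,z,ok=meas(n,D)
    m=ok&(z>.325)&(z<.36)&(abs(a)<.06)
    for t in np.arange(-.02,.05,.008):
        g=m&(b>=t)&(b<t+.008)
        if g.sum(): print(n,'bail b',(t+.004).round(3),'a',a[g].mean().round(4),'z',z[g].max().round(4),g.sum())
E
```

```text
shift tool mm [-1.6 -0.3 -0.3] turn [-0.004  0.    -0.004]
P [0.5821 0.1213 0.3176] xyaw 0.76 y [-0.005  0.001 -1.   ] F [ 0.49  0.25 -7.96] w 0.0051 t 21.05 j [ 0.09  0.1   1.59  0.    1.46 -0.67]
top bail b -0.016 a 0.0004 z 0.3424 21
top bail b -0.008 a 0.0006 z 0.3495 20
top bail b 0.0 a 0.0007 z 0.3523 21
top bail b 0.008 a 0.0005 z 0.3503 20
top bail b 0.016 a 0.0004 z 0.3448 21
top bail b 0.024 a 0.0007 z 0.3393 21
top bail b 0.032 a 0.0001 z 0.3387 21
top bail b 0.04 a 0.0007 z 0.3389 20
top bail b 0.048 a 0.0019 z 0.3388 12
side bail b -0.016 a 0.0032 z 0.3415 11
side bail b -0.008 a 0.004 z 0.3475 10
side bail b 0.0 a 0.0027 z 0.3505 28
side bail b 0.008 a 0.0023 z 0.3494 35
side bail b 0.016 a 0.0022 z 0.3442 39
side bail b 0.024 a 0.002 z 0.3384 28
side bail b 0.032 a 0.0022 z 0.3382 25
side bail b 0.04 a 0.0022 z 0.3376 25
side bail b 0.048 a 0.0021 z 0.3387 31
```

View pics/o_side.png

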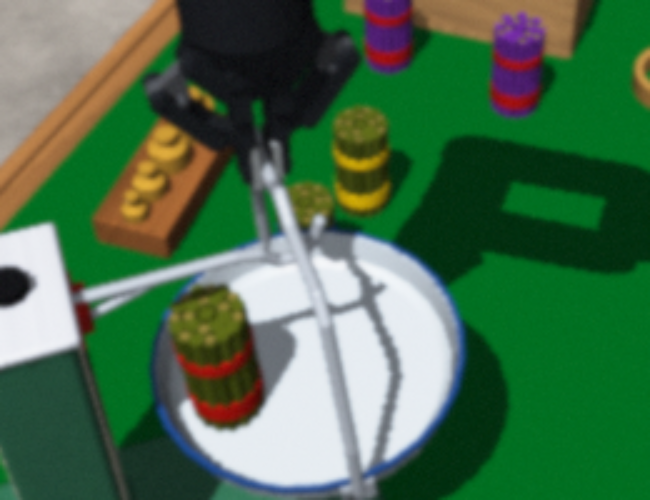

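Request:
drive_tool(
  motion=[-2, 4, -2, 0, 0, 0, 0, 6, 0, 0, 0, 0, 0, 6, 0, 0, 0, 0, 0, 6, 0, 0, 0, 0, 0, 6, 0, 0, 0, 0, 0, 6, 0, 0, 0, 0, 0, 4, 0, 0, 0, 0, 0, 2, 0, 0, 0, 0, 0, 0, 0, 0, 0, 0],
)

```text
time: 22.28
ee_pos: [0.5808, 0.1176, 0.274]
tcp_rot: [0.658, -0.656, -0.26, 0.265]
contact_force: [-0.0, 0.3, -7.4]
width: 0.0046
```

```bash
python3 - <<'E'
from m import *
go([.5811,.1200,.2665],.76)
for n in('top','side'):
    p,D=viewer.grab_frame(n); cv2.imwrite(f'pics/q_{n}.png',cv2.resize(p[170:370,160:420,::-1],None,fx=2.5,fy=2.5))
    C,a,b,z,ok=meas(n,D)
    m=ok&(z>.285)&(z<.33)&(abs(a)<.014)
    for t in np.arange(-.02,.05,.008):
        g=m&(b>=t)&(b<t+.008)
        if g.sum(): print(n,'bail b',(t+.004).round(3),'a',a[g].mean().round(4),'z',z[g].max().round(4),g.sum())
E
```

```text
shift tool mm [1.9 7.5 1.5] turn [-0.005 -0.    -0.005]
P [0.5808 0.1176 0.274 ] xyaw 0.76 y [-0.007  0.    -1.   ] F [-0.    0.27 -7.36] w 0.0046 t 22.275 j [ 0.08  0.12  1.64  0.    1.39 -0.68]
top bail b -0.016 a -0.0031 z 0.3024 19
top bail b -0.008 a -0.0024 z 0.3045 21
top bail b 0.0 a 0.0006 z 0.3078 54
top bail b 0.008 a -0.0028 z 0.3046 19
top bail b 0.016 a -0.0033 z 0.3001 19
top bail b 0.024 a -0.0031 z 0.2963 18
top bail b 0.032 a -0.0028 z 0.2958 17
top bail b 0.04 a -0.0007 z 0.2956 8
side bail b -0.016 a -0.0008 z 0.2977 10
side bail b -0.008 a 0.0007 z 0.305 13
side bail b 0.0 a -0.0006 z 0.3069 96
side bail b 0.008 a -0.0003 z 0.303 34
side bail b 0.016 a -0.0014 z 0.2991 35
side bail b 0.024 a -0.0007 z 0.2948 21
side bail b 0.032 a -0.0014 z 0.2945 26
side bail b 0.04 a -0.0009 z 0.295 27
side bail b 0.048 a -0.0012 z 0.2945 26
```

View pics/q_side.png

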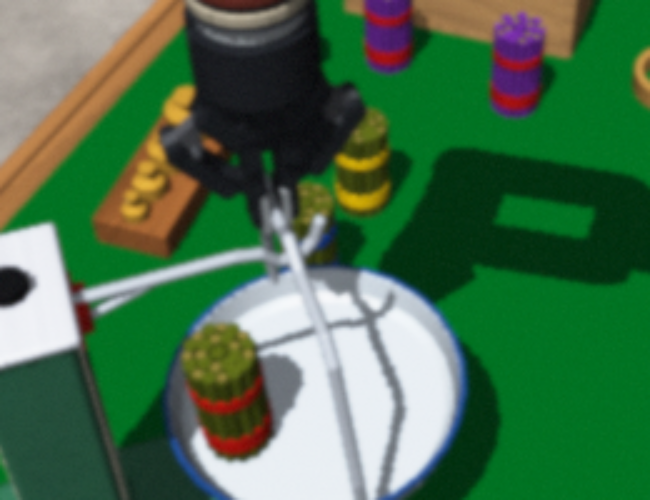

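View pics/q_top.png

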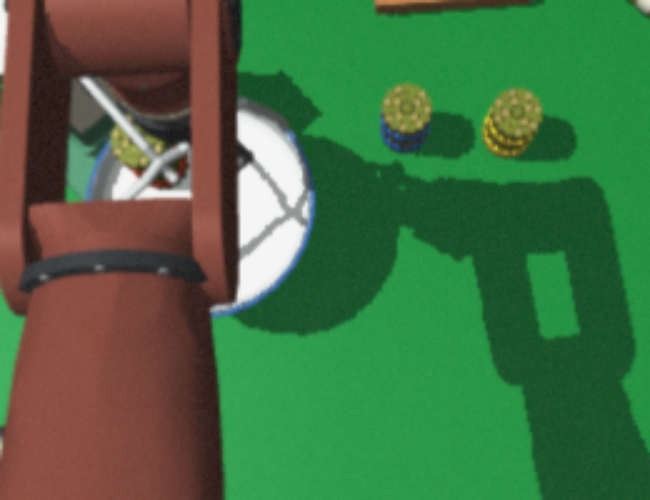

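Request:
drive_tool(
  motion=[1, 2, 0, 0, 0, 0, 0, 2, 0, 0, 0, 0, 0, 2, 0, 0, 0, 0, 0, 3, 0, 0, 0, 0, 0, 3, 0, 0, 0, 0, 0, 3, 0, 0, 0, 0, 0, 3, 0, 0, 0, 0, 0, 0, 0, 0, 0, 0],
)

```text
time: 23.38
ee_pos: [0.5821, 0.1189, 0.2566]
tcp_rot: [0.658, -0.656, -0.261, 0.264]
contact_force: [0.3, 0.2, -5.1]
width: 0.0053
```

```bash
python3 - <<'E'
from m import *
go([.5811,.1200,.2665],.76)
E
```

```text
shift tool mm [ 0.  -9.9  1.6] turn [-0.004 -0.    -0.003]
P [0.5821 0.1189 0.2566] xyaw 0.76 y [-0.005  0.001 -1.   ] F [ 0.32  0.17 -5.1 ] w 0.0053 t 23.375 j [ 0.08  0.14  1.66  0.    1.35 -0.68]
```

Request:
drive_tool(
  motion=[0, 3, 0, 0, 0, 0, 0, 3, 0, 0, 0, 0, 0, 3, 0, 0, 0, 0, 0, 3, 0, 0, 0, 0, 0, 3, 0, 0, 0, 0, 0, 3, 0, 0, 0, 0, 0, 2, 0, 0, 0, 0, 0, 0, 0, 0, 0, 0],
)

```text
time: 24.38
ee_pos: [0.5823, 0.119, 0.2373]
tcp_rot: [0.658, -0.656, -0.261, 0.263]
contact_force: [-1.7, -0.6, -2.7]
width: 0.0048
```

```bash
python3 - <<'E'
from m import *
go([.5821,.1189,.2365],.76)
for n in('side',):
    p,D=viewer.grab_frame(n); cv2.imwrite(f'pics/r_{n}.png',cv2.resize(p[170:370,160:420,::-1],None,fx=2.5,fy=2.5))
    C,a,b,z,ok=meas(n,D)
    m=ok&(z>.25)&(z<.30)&(abs(a)<.014)
    for t in np.arange(-.02,.08,.008):
        g=m&(b>=t)&(b<t+.008)
        if g.sum(): print(n,'bail b',(t+.004).round(3),'a',a[g].mean().round(4),'z',z[g].max().round(4),g.sum())
    prof(n,D,.235,.31)
E
```

```text
shift tool mm [-0.2  0.8  0.1] turn [-0.004 -0.    -0.002]
P [0.5823 0.119  0.2373] xyaw 0.76 y [-0.004  0.001 -1.   ] F [-1.71 -0.6  -2.7 ] w 0.0048 t 24.375 j [ 0.08  0.15  1.68  0.    1.32 -0.68]
side bail b -0.016 a 0.0013 z 0.264 12
side bail b -0.008 a 0.0026 z 0.2689 9
side bail b 0.0 a -0.0003 z 0.2725 96
side bail b 0.008 a 0.0008 z 0.2686 39
side bail b 0.016 a 0.0004 z 0.2621 29
side bail b 0.024 a 0.0008 z 0.2606 22
side bail b 0.032 a 0.001 z 0.2591 23
side bail b 0.04 a 0.0002 z 0.2604 25
side bail b 0.048 a 0.0007 z 0.2593 24
side bail b 0.056 a 0.0004 z 0.2584 27
side bail b 0.064 a 0.0004 z 0.259 27
side bail b 0.072 a 0.0003 z 0.2589 34
side bail b 0.08 a 0.0001 z 0.2541 7
side along -0.027 b -0.0002 z 0.2832 0.2832 1
side along -0.021 b 0.0011 z 0.2798 0.2867 32
side along -0.015 b 0.001 z 0.2713 0.2819 30
side along -0.009 b 0.0006 z 0.2618 0.2672 26
side along -0.003 b 0.0058 z 0.2632 0.2711 41
side along 0.003 b 0.0032 z 0.264 0.2725 63
side along 0.009 b 0.0014 z 0.2606 0.2676 20
side along 0.015 b 0.001 z 0.2662 0.2714 24
side along 0.021 b 0.0009 z 0.2702 0.2729 18
side along 0.027 b 0.0008 z 0.2712 0.2736 21
side along 0.033 b 0.0008 z 0.2721 0.2752 19
side along 0.039 b 0.0006 z 0.2722 0.2751 20
side along 0.045 b 0.0006 z 0.2721 0.2753 21
side along 0.051 b 0.0008 z 0.2726 0.2751 20
side along 0.057 b 0.0006 z 0.2721 0.2757 21
side along 0.063 b 0.0008 z 0.2723 0.2751 19
side along 0.069 b 0.0003 z 0.2721 0.2751 20
side along 0.075 b 0.0009 z 0.2725 0.2754 21
side along 0.081 b 0.0013 z 0.2726 0.2755 22
```

View pics/r_side.png

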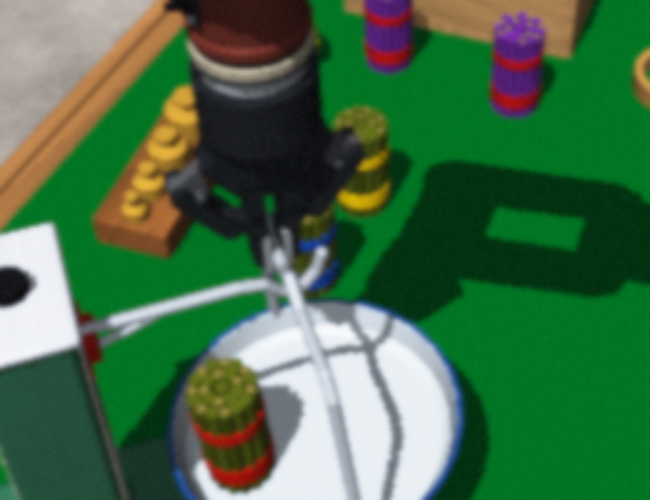

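Request:
drive_tool(
  motion=[0, 3, 0, 0, 0, 0, 0, 3, 0, 0, 0, 0, 0, 3, 0, 0, 0, 0, 0, 2, 0, 0, 0, 0, 0, 2, 0, 0, 0, 0, 0, 0, 0, 0, 0, 0, 0, 0, 0, 0, 0, 0],
)

```text
time: 25.3
ee_pos: [0.5824, 0.1191, 0.225]
tcp_rot: [0.658, -0.656, -0.262, 0.263]
contact_force: [-3.5, 1.1, -0.7]
width: 0.0052
```

```bash
python3 - <<'E'
from m import *
go([.5823,.1190,.2200],.76)
print(sensors.sense()['torque'])
E
```

```text
shift tool mm [-0.2  5.  -0. ] turn [-0.003  0.    -0.001]
P [0.5824 0.1191 0.225 ] xyaw 0.76 y [-0.003  0.002 -1.   ] F [-3.53  1.13 -0.74] w 0.0052 t 25.3 j [ 0.08  0.16  1.69  0.    1.29 -0.68]
[-0.11289763  0.40657196  0.11646299]
```

Request:
drive_tool(
  motion=[0, 1, 0, 0, 0, 0, 0, 0, 0, 0, 0, 0, 0, 0, 0, 0, 0, 0, 0, 0, 0, 0, 0, 0],
  force=60,
)

```text
time: 25.8
ee_pos: [0.5825, 0.1191, 0.2242]
tcp_rot: [0.658, -0.656, -0.262, 0.263]
contact_force: [-3.1, 0.3, -0.2]
width: 0.0054
```

Request:
drive_tool(
  motion=[0, 0, 0, 0, 0, 0, 0, 0, 0, 0, 0, 0, 0, 0, 0, 0, 0, 0, 0, 0, 0, 0, 0, 0],
  force=20,
)

```text
time: 26.3
ee_pos: [0.5825, 0.1191, 0.2243]
tcp_rot: [0.658, -0.656, -0.262, 0.263]
contact_force: [-1.7, 0.1, -0.5]
width: 0.0049
```

```bash
python3 - <<'E'
from m import *
go([.5823,.1190,.2200],.76)
print(sensors.sense()['torque'])
for n in('side',):
    p,D=viewer.grab_frame(n); cv2.imwrite(f'pics/s_{n}.png',cv2.resize(p[170:390,160:420,::-1],None,fx=2.5,fy=2.5))
    prof(n,D,.225,.29)
    C,a,b,z,ok=meas(n,D)
    # pan floor fit
    m=ok&(abs(z-.06)<.05)&(np.hypot(a,b)<.08)
    h=cv2.cvtColor(p,cv2.COLOR_RGB2HSV); m&=(h[...,1]<40)
    A=np.c_[a[m],b[m],np.ones(m.sum())]; zz=z[m]
    for _ in range(5):
        c=np.linalg.lstsq(A,zz,rcond=None)[0]; r=zz-A@c; k=abs(r)<max(.002,1.5*r.std()); A,zz=A[k],zz[k]
    print('floor plane',c,len(zz),r.std())
E
```

```text
shift tool mm [-0.2  4.3  0. ] turn [-0.003  0.    -0.001]
P [0.5825 0.1191 0.2243] xyaw 0.76 y [-0.003  0.002 -1.   ] F [-1.74  0.09 -0.46] w 0.0049 t 26.3 j [ 0.08  0.16  1.69  0.    1.29 -0.68]
[-0.07966167  0.44832296  0.04631112]
side along -0.027 b -0.0014 z 0.27 0.27 1
side along -0.021 b 0.0012 z 0.2681 0.2752 26
side along -0.015 b 0.0009 z 0.2594 0.2713 34
side along -0.009 b 0.0008 z 0.2493 0.2541 23
side along -0.003 b 0.0042 z 0.2506 0.2587 41
side along 0.003 b 0.0035 z 0.251 0.2594 61
side along 0.009 b 0.0012 z 0.2483 0.2534 19
side along 0.015 b 0.0011 z 0.2544 0.2582 22
side along 0.021 b 0.0006 z 0.2572 0.2598 17
side along 0.027 b 0.0004 z 0.2583 0.261 20
side along 0.033 b 0.0006 z 0.2591 0.2627 19
side along 0.039 b 0.0006 z 0.2595 0.2629 21
side along 0.045 b 0.0005 z 0.2597 0.262 18
side along 0.051 b 0.0004 z 0.2597 0.2632 20
side along 0.057 b 0.0006 z 0.2594 0.2623 20
side along 0.063 b 0.0005 z 0.2599 0.2635 20
side along 0.069 b 0.0008 z 0.26 0.2639 20
side along 0.075 b 0.0007 z 0.2597 0.2627 19
side along 0.081 b 0.0004 z 0.2592 0.263 21
floor plane [-0.05157564  0.0023979   0.06688606] 3046 0.0010271259933993812
```

View pics/s_side.png

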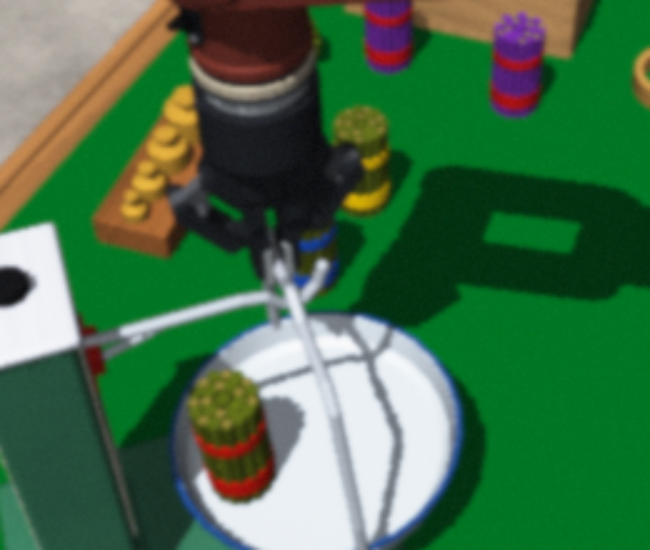

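Request:
drive_tool(
  motion=[0, 2, 0, 0, 0, 0, 0, 1, 0, 0, 0, 0, 0, 0, 0, 0, 0, 0.02, 0, 0, 0, 0, 0, 0.02, 0, 0, 0, 0, 0, 0.02, 0, 0, 0, 0, 0, 0, 0, 0, 0, 0, 0, 0],
)

```text
time: 27.22
ee_pos: [0.5821, 0.119, 0.2209]
tcp_rot: [-0.649, 0.664, 0.24, -0.285]
contact_force: [-3.8, -0.3, 0.3]
width: 0.0048
```

```bash
cat >> m.py <<'E'
def look(tag):
    s=sensors.sense(); 
    go([.5823,.1190,.2200],.76); print('tq',s['torque'].round(3))
    n='side'; p,D=viewer.grab_frame(n); cv2.imwrite(f'pics/{tag}.png',cv2.resize(p[170:390,160:420,::-1],None,fx=2.5,fy=2.5))
    C,a,b,z,ok=meas(n,D)
    m=ok&(a>.035)&(a<.085)&(abs(b)<.006)&(z>.2)&(z<.31)
    print('arm top z',np.median(z[m]).round(4),'sink',(.3017-np.median(z[m])).round(4))
    m=ok&(abs(a)<.014)&(z>.22)&(z<.30)
    q=m&(abs(b-.03)<.006); print('bail left a',a[q].mean().round(4),'z',z[q].mean().round(4)); q=m&(abs(b-.066)<.006); print('bail far a',a[q].mean().round(4),'z',z[q].mean().round(4))
    h=cv2.cvtColor(p,cv2.COLOR_RGB2HSV); m=ok&(abs(z-.06)<.05)&(np.hypot(a,b)<.08)&(h[...,1]<40)
    A=np.c_[a[m],b[m],np.ones(m.sum())]; zz=z[m]
    for _ in range(5):
        c=np.linalg.lstsq(A,zz,rcond=None)[0]; r=zz-A@c; k=abs(r)<max(.002,1.5*r.std()); A,zz=A[k],zz[k]
    print('floor plane',c.round(4),len(zz),r.std())
E
python3 -c "
from m import *
look('u1')"
```

```text
shift tool mm [ 0.2  0.9 -0.1] turn [-0.004  0.001 -0.067]
P [0.5821 0.119  0.2209] xyaw 0.761 y [-0.051 -0.043 -0.998] F [-3.83 -0.29  0.32] w 0.0048 t 27.225 j [ 0.1   0.2   1.66 -0.04  1.34 -0.65]
tq [-0.128  0.479  0.125]
arm top z 0.2567 sink 0.045
bail left a 0.0011 z 0.2412
bail far a 0.0006 z 0.2408
floor plane [-0.0976  0.003   0.0631] 2891 0.0010221251328220134
```

Request:
drive_tool(
  motion=[-1.5, 0, 1, 0, 0, 0, 0, 0, 0, 0, 0, 0, 0, 0, 0, 0, 0, 0],
)

```text
time: 27.65
ee_pos: [0.582, 0.1189, 0.2221]
tcp_rot: [-0.649, 0.664, 0.242, -0.283]
contact_force: [-1.9, 0.8, -1.0]
width: 0.005
```

```bash
python3 -c "
from m import *
look('u2')"
```

```text
shift tool mm [ 0.5  2.1 -0.1] turn [-0.001 -0.    -0.062]
P [0.582  0.1189 0.2221] xyaw 0.76 y [-0.046 -0.042 -0.998] F [-1.88  0.79 -0.96] w 0.005 t 27.65 j [ 0.1   0.19  1.66 -0.04  1.34 -0.65]
tq [-0.029  0.247  0.102]
arm top z 0.258 sink 0.0437
bail left a 0.0009 z 0.2421
bail far a 0.0007 z 0.2417
floor plane [-0.0899 -0.0003  0.0642] 2915 0.0010201946166725298
```

Request:
drive_tool(
  motion=[-0.5, 1.5, 1.5, 0, 0, 0, 0, 1.5, 0, 0, 0, 0, 0, 0, 0, 0, 0, 0, 0, 0, 0, 0, 0, 0],
)

```text
time: 28.2
ee_pos: [0.582, 0.1189, 0.2198]
tcp_rot: [-0.648, 0.665, 0.243, -0.281]
contact_force: [-0.4, -1.4, -0.1]
width: 0.0044
```

```bash
python3 -c "
from m import *
look('u3')"
```

```text
shift tool mm [ 0.3 -0.2 -0.2] turn [ 0.002 -0.001 -0.06 ]
P [0.582  0.1189 0.2198] xyaw 0.759 y [-0.042 -0.043 -0.998] F [-0.43 -1.38 -0.11] w 0.0044 t 28.2 j [ 0.1   0.19  1.66 -0.04  1.33 -0.65]
tq [-0.187  0.082  0.034]
arm top z 0.2556 sink 0.0461
bail left a 0.001 z 0.24
bail far a 0.0009 z 0.2392
floor plane [-0.0895 -0.0013  0.0619] 2934 0.0010123265619470668
```

Request:
drive_tool(
  motion=[0, 0, 0, 0, 0, 0, 0, 0, 0, 0, 0, 0, 0, 0, 0, 0, 0, 0, 0, 0, 0, 0, 0, 0],
  hand=244,
)

```text
time: 28.75
ee_pos: [0.5819, 0.1189, 0.2198]
tcp_rot: [-0.648, 0.665, 0.243, -0.281]
contact_force: [-0.3, -1.0, -0.6]
width: 0.0049
```

```bash
python3 -c "
from m import *
look('u4')"
```

```text
shift tool mm [ 0.3 -0.2 -0.2] turn [ 0.002 -0.    -0.06 ]
P [0.5819 0.1189 0.2198] xyaw 0.759 y [-0.042 -0.043 -0.998] F [-0.28 -0.99 -0.65] w 0.0049 t 28.75 j [ 0.1   0.19  1.66 -0.04  1.33 -0.65]
tq [-0.097  0.022  0.077]
arm top z 0.2554 sink 0.0463
bail left a 0.0012 z 0.24
bail far a 0.0011 z 0.2396
floor plane [-0.0907  0.001   0.0619] 2955 0.0009976359505280725
```

Request:
drive_tool(
  motion=[0, 0, 0, 0, 0, 0, 0, 0, 0, 0, 0, 0, 0, 0, 0, 0, 0, 0],
  hand=240,
)

```text
time: 29.18
ee_pos: [0.5819, 0.1189, 0.2198]
tcp_rot: [-0.648, 0.665, 0.243, -0.281]
contact_force: [-0.8, -1.0, 0.1]
width: 0.0053
```

```bash
python3 -c "
from m import *
look('u5')"
```

```text
shift tool mm [ 0.3 -0.2 -0.2] turn [ 0.002 -0.    -0.06 ]
P [0.5819 0.1189 0.2198] xyaw 0.76 y [-0.042 -0.043 -0.998] F [-0.82 -1.04  0.12] w 0.0053 t 29.175 j [ 0.1   0.19  1.66 -0.04  1.33 -0.65]
tq [-0.092  0.026  0.039]
arm top z 0.2556 sink 0.0461
bail left a 0.0011 z 0.2398
bail far a 0.0009 z 0.2392
floor plane [-0.0897  0.0001  0.0619] 2960 0.0010125184468043568
```

Steady; I keep opening in small steps.

Request:
drive_tool(
  motion=[0, 0, 0, 0, 0, 0, 0, 0, 0, 0, 0, 0],
  hand=238,
)

```text
time: 29.48
ee_pos: [0.582, 0.1189, 0.2198]
tcp_rot: [-0.648, 0.665, 0.243, -0.281]
contact_force: [-0.5, -0.1, -0.4]
width: 0.0059
```

Request:
drive_tool(
  motion=[0, 0, 0, 0, 0, 0, 0, 0, 0, 0, 0, 0],
  hand=236,
)

```text
time: 29.72
ee_pos: [0.582, 0.1189, 0.2198]
tcp_rot: [-0.648, 0.665, 0.243, -0.281]
contact_force: [-0.6, -1.0, 0.6]
width: 0.0067
```

Request:
drive_tool(
  motion=[0, 0, 0, 0, 0, 0, 0, 0, 0, 0, 0, 0],
  hand=234,
)

```text
time: 29.98
ee_pos: [0.582, 0.1189, 0.2198]
tcp_rot: [-0.648, 0.665, 0.243, -0.281]
contact_force: [-0.4, -0.5, -0.8]
width: 0.0071
```

```bash
python3 -c "
from m import *
look('u6')"
```

```text
shift tool mm [ 0.3 -0.3 -0.2] turn [ 0.003 -0.    -0.06 ]
P [0.582  0.1189 0.2198] xyaw 0.76 y [-0.042 -0.043 -0.998] F [-0.38 -0.51 -0.82] w 0.0071 t 29.975 j [ 0.1   0.19  1.66 -0.04  1.33 -0.65]
tq [-0.097  0.066  0.079]
arm top z 0.2555 sink 0.0462
bail left a 0.001 z 0.2403
bail far a 0.001 z 0.2397
floor plane [-0.0882 -0.0023  0.0621] 3000 0.0010262598454959953
```

Request:
drive_tool(
  motion=[0, 0, 0, 0, 0, 0, 0, 0, 0, 0, 0, 0],
  hand=232,
)

```text
time: 30.28
ee_pos: [0.582, 0.1189, 0.2198]
tcp_rot: [-0.648, 0.665, 0.243, -0.281]
contact_force: [-0.5, -0.4, -0.8]
width: 0.0079
```

Request:
drive_tool(
  motion=[0, 0, 0, 0, 0, 0, 0, 0, 0, 0, 0, 0],
  hand=230,
)

```text
time: 30.52
ee_pos: [0.582, 0.1189, 0.2198]
tcp_rot: [-0.648, 0.665, 0.243, -0.281]
contact_force: [-0.2, -0.6, -0.4]
width: 0.0083
```

Request:
drive_tool(
  motion=[0, 0, 0, 0, 0, 0, 0, 0, 0, 0, 0, 0],
  hand=228,
)

```text
time: 30.78
ee_pos: [0.5823, 0.1192, 0.2199]
tcp_rot: [-0.648, 0.665, 0.243, -0.281]
contact_force: [-0.5, -0.2, 0.1]
width: 0.0091
```

```bash
python3 -c "
from m import *
look('u7')"
```

```text
shift tool mm [-0.1 -0.1 -0.1] turn [ 0.003 -0.001 -0.059]
P [0.5823 0.1192 0.2199] xyaw 0.759 y [-0.041 -0.042 -0.998] F [-0.5  -0.23  0.06] w 0.0091 t 30.775 j [ 0.1   0.19  1.66 -0.04  1.33 -0.65]
tq [-0.036  0.032 -0.016]
arm top z 0.2556 sink 0.0461
bail left a 0.001 z 0.24
bail far a 0.0001 z 0.2388
floor plane [-0.1064 -0.0091  0.0617] 2883 0.0010242420396066388
```

Request:
drive_tool(
  motion=[0, 0, 0, 0, 0, 0, 0, 0, 0, 0, 0, 0],
  hand=224,
)

```text
time: 31.08
ee_pos: [0.5824, 0.1194, 0.2201]
tcp_rot: [-0.648, 0.665, 0.243, -0.281]
contact_force: [0.0, 0.3, -0.2]
width: 0.0102
```

Request:
drive_tool(
  motion=[0, 0, 0, 0, 0, 0, 0, 0, 0, 0, 0, 0, 0, 0, 0, 0, 0, 0, 0, 0, 0, 0, 0, 0],
  hand=150,
)

```text
time: 31.58
ee_pos: [0.5825, 0.1197, 0.2202]
tcp_rot: [-0.648, 0.665, 0.243, -0.281]
contact_force: [0.6, 0.6, 0.2]
width: 0.035
```

```bash
python3 -c "
from m import *
look('u8')"
```

```text
shift tool mm [-0.6  0.2 -0.3] turn [ 0.002 -0.001 -0.057]
P [0.5825 0.1197 0.2202] xyaw 0.759 y [-0.04  -0.041 -0.998] F [0.63 0.59 0.19] w 0.035 t 31.575 j [ 0.1   0.19  1.66 -0.04  1.33 -0.65]
tq [-0.002 -0.01  -0.028]
arm top z 0.2546 sink 0.0471
bail left a 0.0013 z 0.2385
bail far a 0.0008 z 0.2382
floor plane [-0.1052 -0.0024  0.0605] 2877 0.001027079294575189
```

View pics/u8.png

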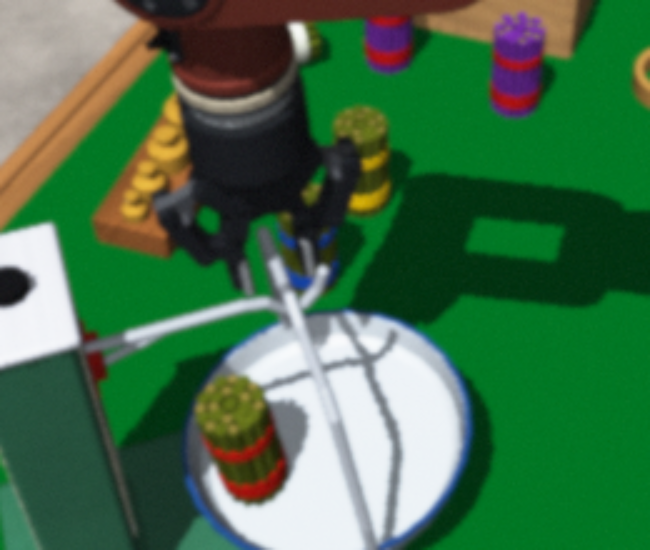

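Request:
drive_tool(
  motion=[0, -5, 0, 0, 0, 0, 0, -15, 0, 0, 0, 0, 0, -25, 0, 0, 0, 0, 0, -35, 0, 0, 0, 0, 0, -45, 0, 0, 0, 0, 0, -30, 0, 0, 0, 0, 0, 0, 0, 0, 0, 0],
)

```text
time: 32.5
ee_pos: [0.5895, 0.1265, 0.386]
tcp_rot: [-0.648, 0.665, 0.245, -0.279]
contact_force: [0.9, -0.7, 0.0]
width: 0.0352
```

```bash
python3 -c "
from m import *
look('u9')"
```

```text
shift tool mm [ -1.6 166.3   0.5] turn [ 0.006 -0.001 -0.053]
P [0.5895 0.1265 0.386 ] xyaw 0.759 y [-0.034 -0.041 -0.999] F [ 0.88 -0.7   0.03] w 0.0352 t 32.5 j [ 0.11  0.12  1.44 -0.04  1.62 -0.65]
tq [ 0.023  0.024 -0.009]
arm top z 0.2546 sink 0.0471
bail left a 0.001 z 0.2387
bail far a 0.0005 z 0.2385
floor plane [-0.1083 -0.0005  0.0604] 2845 0.0010131631543325277
```

View pics/u9.png

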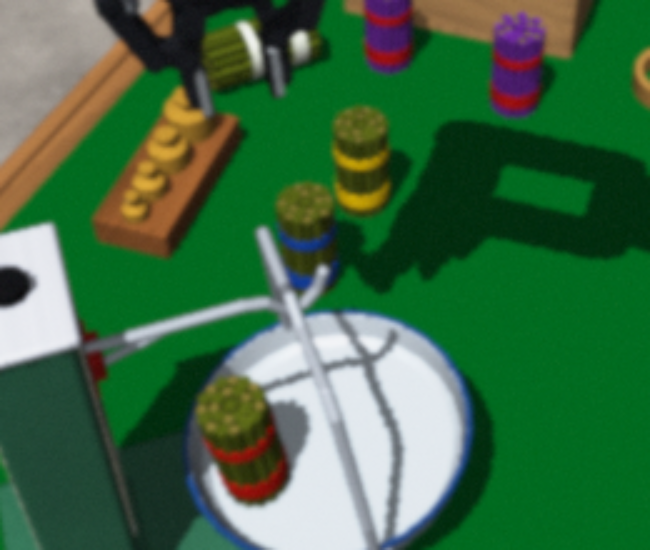

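The pan hangs still, bail peak in the hook at crop (283,295). The bundle stands upright on the floor at crop (245,440), and the gripper is clear. I wait one more moment, check it hasn't moved, and hand in.

Request:
drive_tool(
  motion=[0, 0, 0, 0, 0, 0, 0, 0, 0, 0, 0, 0, 0, 0, 0, 0, 0, 0, 0, 0, 0, 0, 0, 0],
)

```text
time: 33.05
ee_pos: [0.5865, 0.126, 0.3778]
tcp_rot: [-0.649, 0.664, 0.241, -0.283]
contact_force: [-0.2, -0.1, -0.7]
width: 0.0348
```

```bash
python3 -c "
from m import *
look('u10')
print(manip.close_job())"
```

```text
shift tool mm [  2.2 157.9  -2.5] turn [-0.002 -0.001 -0.064]
P [0.5865 0.126  0.3778] xyaw 0.759 y [-0.048 -0.042 -0.998] F [-0.17 -0.15 -0.7 ] w 0.0348 t 33.05 j [ 0.11  0.12  1.45 -0.04  1.62 -0.65]
tq [-0.009 -0.003  0.   ]
arm top z 0.2543 sink 0.0474
bail left a 0.001 z 0.2389
bail far a 0.0003 z 0.2378
floor plane [-0.108  -0.0007  0.0605] 2829 0.0010114464919880686
the job is handed in; nothing more can be done
None
```

I stood the red-banded bundle in the pan on the far side of the bail. I then lifted the pan by its right shoulder, hung the bail's peak in the hook, and let the weight down onto the spring. I let go in small opening steps only once the force on the arm was near zero, and handed in at 33.1 s.

In the last checks the hook had sunk about 47 mm (about 7 N) and the pan tilted about 0.11 rad towards the bundle. Between the last two looks the hook depth and tilt readings stayed within about 0.3 mm and 0.001 rad. The bail lay within about 1 mm of the hook seat along the hook arm, and the bundle stood upright in the picture. The gripper was about 14 cm above the bail, touching nothing.

No check failed. The top and side views disagreed by 2–4 mm on positions, so I averaged them. The wrist force reading was noisy by roughly 0.5–1 N, so I used the hook's depth in the camera to confirm it carried the full weight. I did not measure the yellow and blue bundles again, but both still stood in place in the last picture.

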